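# Tip washed heat sinks out of the drain pan and load the lapped row on the carrier

## Robot

A 6-joint arm with a two-finger parallel gripper is mounted at the origin on a cart in front of the work surface, level with it; the furniture and walls round the work are solid. World frame = base frame: x ahead of the robot, y to its left, z up, the work surface at z = 0. Lengths are in m, angles in rad, forces in N, time in s.
With the tool pointing down it reaches from about 0.3 to 0.75 m from the base axis. Payload 8.5 kg.
Tool frame: the origin (TCP) lies on the centre line of the jaws, within the pads' length; the fingertips stand 19 mm ahead of it and the grasp point (between the pads) is the TCP; z points along the fingers, y is the line along which they close (so a half turn about z gives the same grasp; the last joint's range is limited). The gripper opens to 88 mm and grips with 3 to 60 N. Pads are 18 mm wide; open, the fingers measure 123 mm over their backs; the gripper's body (75 mm by 187 mm) begins 45 mm behind the grasp point.
Start: joints at [-1.418, 0.381, 1.297, -0, 1.464, -0.215], TCP at [0.198, -0.513, 0.224] pointing down, gripper open.
Joint ranges: [-3.11, 3.11], [-0.89, 2.33], [0.22, 2.48], [-1.42, 4.56], [0.17, 2.85], [-2.88, 2.88]. Speed limits (rad/s): [2.39, 2.39, 3.14, 3.14, 3.14, 3.14].

## Interface

Orientations are given as a 3x3 rotation matrix whose columns are the frame's x, y, z axes.
In Python, from workcell import bot gives the robot as it stands.
- The arm moves only by the shell command python3 -m creep 'ROWS' [FORCE]. ROWS is JSON, a list of rows, each a list of 3 entries, a list of its own where there are three numbers: the shift along the tool's x, y, z in mm, then the turn about the tool's z in rad, then the finger opening in mm, from 0 to 88.1. In form: [[[tx, ty, tz], twist, jaw], ...]. A call has 1 to 20 rows; each row shifts and turns the commanded pose from where the row before left it, along the tool's axes as they then stand; what a row does not reach is not made up. A row lasts 1/10 s, in which the tool goes at most 50 mm and 8.59 degrees, less where a joint would pass 70% of its speed; a pose out of reach is approached as far as the arm can. A call with a gripper value outside its range is refused whole. The fingers move at their own pace and stop on an object; FORCE is the grip in N (left out, the last holds). Time passes only in rows, so rows that do not move let the fingers close. It gives the time, the measured TCP pose, the force, the opening and the grip force at its end, in the units of the state.
- bot.sense(): the state, without advancing time (a new reading comes with each control period).
- bot.get_image(name): name is "side" or "top" or "wrist"; returns the picture (384x512x3 uint8, red, green, blue); there is no depth.
- bot.camera_params(name): a dict with "vfov" (degrees; the focal length in pixels is half the picture's height over the tangent of half this angle, whatever the lens; pixels are square), "cx", "cy" (the principal point, pixels), "origin" and "orientation" of the camera in the world. Camera axes: x right, y down, z forward; pixel columns grow to the right and rows downward; lengths in m; the calibration is good to about 2 mm. A picture is of the moment at which its call begins: read the wrist's pose just before it. camera_params takes no time and is no camera call; for the wrist camera it gives the pose at the moment of the call.
- bot.job_done(): hands the job in; it is judged then, once.
The state is a dict: "time_s": time; "joint_positions": joint angles; "dq": joint speeds; "joint_efforts": joint torques, N m; "eef_pos": TCP position; "ee_rot": TCP orientation; "contact_force": force on the tool from outside, world axes, zero at the start; "moment": the same for the moment, N m; "width": finger opening in m; "finger_force": force on a finger pad.
Only numpy, scipy, OpenCV 4.12 (cv2) and the standard library are available. Lean on these libraries where they do the work, as an engineer would, in place of code of your own. Each camera call takes 0.05 s, during which the arm holds its last target. There are 200 camera calls.

## Task

Lower the end gate of the drain pan with its side lever, then tip the pan by its bar so that all the washed heat sinks slide out over the gate into the catch tray (do not pick them out of the pan); set the pan back level and shut the gate again. Then load all the heat sinks on the black carrier, one to a pocket from the one-dot position upward with no gap left between them, each fully seated with its raised flange towards the one-dot end, so that it laps over the low flange of the one before (which therefore has to go in first). Leave the tools on the bench where they lie.

Things in the scene. Friction and masses are not known exactly. Their poses are not given: they have to be found in the camera images.
- station: fixed stand with a tilting sheet-steel drain pan and, in front of the pan's outlet, a catch tray with a smooth liner. Origin: on the bench, under the middle of the pan's pivot line; x along that line, +y from the outlet to the back of the pan, z up. Base rails 12 mm high at x = +-134 mm, y -200 to +145; bearing cheeks to 53 mm high at x = +-134, y = 4
- catch (a point): middle of the catch tray's floor, 105 mm before (-y) the station's origin and 5 mm above the bench; axes as the station's. The floor spans 247 mm in x and 190 mm in y; lips 13 mm high above the bench along both y ends. Fixed to the stand
- pan_hinge (a point): middle of the pan's pivot line, 30 mm above the bench, at the front edge of the pan floor; the gate's hinge is on the same line. Level pan: floor at this height, inside 245 mm in x (+-122) and 125 mm in y (0 to +125), walls 42 mm high, five 49 mm lanes (centres x = -98, -49, 0, 49, 98) parted by 18 mm ribs, closed towards -y by the gate alone
- pan (a joint): tilt of the pan about the pivot line: 0 = level on its rest, grows as the bar end is lifted, stop at 0.60 rad. Damped (0.6 N m s/rad); sinks back to level if let go. 4 to 9 N at the bar lifts it. Heat sinks begin to slide at 0.2 to 0.3 rad; the lowered gate's tip comes down near the catch tray at 0.5
- pan_bar (a point): middle of the pan's lift bar: round, rubber-covered, 13 mm thick, 108 mm long between its arms, along station x, 38 mm clear of the pan's back wall; 173 mm behind and 30 mm above the pivot line when level; moves with the pan. Gripped from above, it turns between the fingers as the pan tilts
- gate (a joint): angle of the end gate to the pan: 0 = shut (upright across the outlet), grows as its top swings outward and down, 1.57 = flush with the pan floor, stop at 1.60. Gate 42 mm high, hinged along its lower edge; a friction hinge (0.12 N m) keeps it where it is left. Starts 0 to 0.1
- gate_pin (a point): middle of the gate lever's grip pin: round, rubber-covered, 13 mm thick, 38 mm long, along station x, outside the pan on station -x (robot's) side, 160 mm from the station's middle, 65 mm from the hinge line. Level pan: gate shut, 46 mm behind (+y) and 46 mm above the hinge line; gate lowered, 46 mm before (-y) and 46 mm above it
- carrier: loose black carrier plate (0.7 kg) 222 x 92 x 12 mm, lying flat: five pockets in a row along its x, 39.5 mm apart, each 33 (x) x 66 (y) x 6 mm deep, 6.5 mm ridges between. 1 to 5 white dots on the -y rim beside each pocket give its position number; position 1 is at the +x end. Origin: centre of the underside
- pocket_1 (a point): centre of the floor of pocket 1 of the carrier, 6 mm above the carrier's underside and 6 mm below its top; axes as the carrier's
- pocket_2 (a point): centre of the floor of pocket 2 of the carrier, 6 mm above the carrier's underside and 6 mm below its top; axes as the carrier's
- pocket_3 (a point): centre of the floor of pocket 3 of the carrier, 6 mm above the carrier's underside and 6 mm below its top; axes as the carrier's
- pocket_4 (a point): centre of the floor of pocket 4 of the carrier, 6 mm above the carrier's underside and 6 mm below its top; axes as the carrier's
- pocket_5 (a point): centre of the floor of pocket 5 of the carrier, 6 mm above the carrier's underside and 6 mm below its top; axes as the carrier's
- sink_1: aluminium heat sink, one of up to 5 alike (0.13 kg): block 30 (x) x 62 (y) x 34 mm tall, fins on top along y; flanges 3.5 mm thick, 7.5 mm out, along both long sides: the low one on -x (underside 7 mm up), the raised one on +x (underside 13.5 mm up); 45 mm over both. End faces +y, -y are flat and free for fingers. Origin: centre of underside. Starts upright in a pan lane, x and y as the station's
- sink_2: heat sink, the same as sink_1 (may be absent)
- sink_3: heat sink, the same as sink_1 (may be absent)
- sink_4: heat sink, the same as sink_1 (may be absent)
- sink_5: heat sink, the same as sink_1 (may be absent)
- driver_red: red screwdriver lying on the bench, not part of the job; leave it where it lies
- tweezers_a: steel tweezers lying on the bench, not part of the job; leave it where it lies
- brush: black ESD brush lying on the bench, not part of the job; leave it where it lies
- flux_pen: clear flux syringe lying on the bench, not part of the job; leave it where it lies
- flush_cutters: blue-handled cutters lying on the bench, not part of the job; leave it where it lies

How it is judged:
By the outcome, as a careful person would: the job done as asked, in the order asked, and still so for the second after the job is handed in, with the robot touching nothing.
Of sink_1, sink_2, sink_3, sink_4, sink_5 only 3 to 5 are there at a start; the rules pass over those that are not, and their reading is None.
At some moment in a run one of carrier may be knocked a few centimetres aside while the robot is not near it.
Once in a run the grip may slacken for a moment while it holds something.
It also fails if it takes over 208 s, if anything falls off the work surface, if the arm or the gripper's body presses on something with over 40 N, if the wrist force passes 120 N, or if a joint passes its speed limit or range.

## Working session

There is one attempt and no reset: what is moved stays moved. The work goes in short steps, Python scripts to look and compute and a shell command to move; the robot and the scene stay as the last step left them, time stands still between calls to the robot, and variables do not carry over. Pictures are saved under pics/ and viewed, at most 14 in all, crops included, and the job is handed in when it is done.

```bash
ls; mkdir -p pics
cat > h.py <<'E'
import numpy as np, cv2
from workcell import bot
def cam(n):
    p=bot.camera_params(n); f=192/np.tan(np.radians(p['vfov'])/2)
    return f,p['cx'],p['cy'],np.array(p['origin']),np.array(p['orientation'])
def ray(c,u,v):
    f,cx,cy,o,R=c; d=R@np.array([(u-cx)/f,(v-cy)/f,1]); return o,d
def onz(c,u,v,z):
    o,d=ray(c,u,v); return o+d*(z-o[2])/d[2]
def proj(c,P):
    f,cx,cy,o,R=c; q=R.T@(np.array(P)-o); return q[0]/q[2]*f+cx,q[1]/q[2]*f+cy
def shot(n,name):
    c=cam(n); im=bot.get_image(n)[:,:,::-1].copy(); cv2.imwrite('pics/%s.png'%name,im); np.save('pics/%s.npy'%name,np.array(c,dtype=object),allow_pickle=True); return c,im
def st():
    s=bot.sense(); print(round(s['time_s'],2),np.round(s['eef_pos'],4),'w',round(s['width'],4),'F',np.round(s['contact_force'],1),'ff',s['finger_force']); print(np.round(s['ee_rot'],3).tolist()); return s
E
python3 - <<'E'
from h import *
st()
a=shot('top','top0'); b=shot('side','side0')
for n in('top','side','wrist'):
    c=cam(n); print(n,c[:3],np.round(c[3],3),np.round(c[4],3).tolist())
cv2.imwrite('pics/both0.png',cv2.resize(np.vstack([a[1],b[1]]),(450,675))[:600])
E
```

```text
pics
0.0 [ 0.1977 -0.5129  0.2237] w 0.0881 F [0.3 0.5 0.4] ff 0.0
[[0.933, 0.36, -0.0], [0.36, -0.933, 0.001], [0.0, -0.001, -1.0]]
top (np.float64(353.11425872953697), 257.91848405704184, 187.95374802754353) [ 0.44  -0.102  1.116] [[0.012, -0.987, 0.158], [-1.0, -0.011, 0.008], [-0.006, -0.158, -0.987]]
side (np.float64(377.2145418019597), 255.93544729047238, 197.9103345060049) [ 0.039 -0.948  0.619] [[0.828, -0.266, 0.494], [-0.561, -0.367, 0.742], [-0.016, -0.891, -0.454]]
wrist (np.float64(318.98300254531017), 257.9170391892142, 193.88831186611287) [ 0.273 -0.484  0.384] [[0.36, -0.887, -0.291], [-0.933, -0.342, -0.111], [-0.001, 0.311, -0.95]]
```

View pics/top0.png

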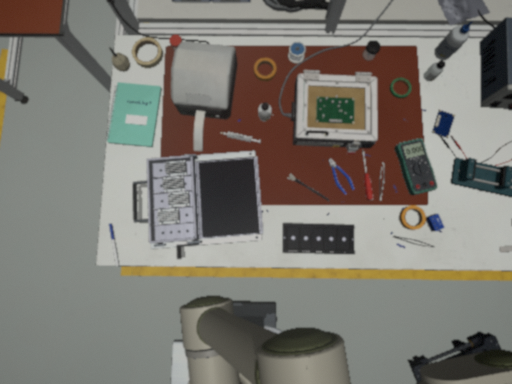

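View pics/side0.png

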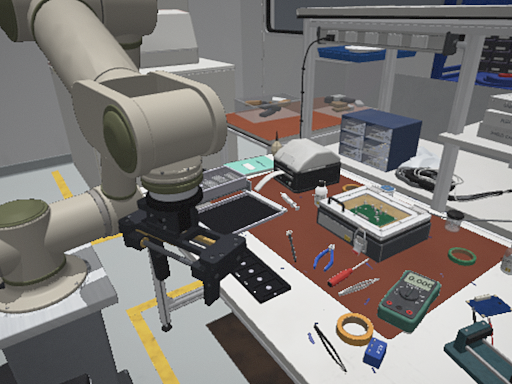

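Run:
```python
from h import *
im=cv2.imread('pics/top0.png'); cr=im[140:270,120:370]
cv2.imwrite('pics/c0.png',cv2.resize(cr,None,fx=3.2,fy=3.2,interpolation=cv2.INTER_CUBIC))
```

```text
(no output)
```

View pics/c0.png

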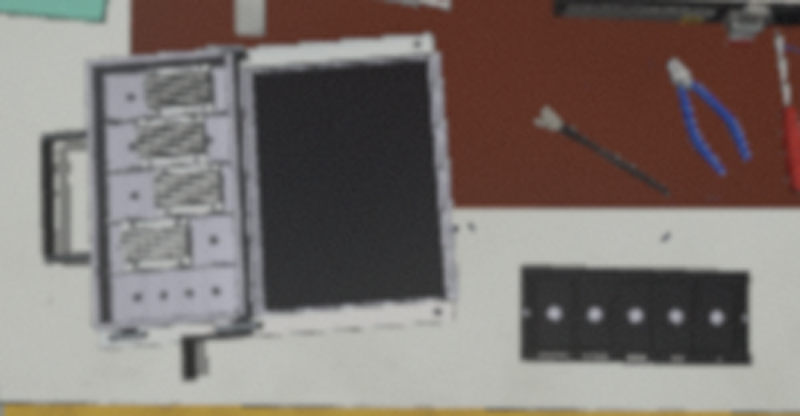

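```bash
cat >> h.py <<'E'
def rect(im,c,roi,z,thr=70,inv=True):
    x0,y0,x1,y1=roi; g=cv2.cvtColor(im,cv2.COLOR_BGR2GRAY)[y0:y1,x0:x1]
    m=((g<thr) if inv else (g>thr)).astype(np.uint8); m=cv2.morphologyEx(m,cv2.MORPH_OPEN,np.ones((3,3)))
    cs,_=cv2.findContours(m,cv2.RETR_EXTERNAL,cv2.CHAIN_APPROX_NONE); k=max(cs,key=cv2.contourArea)
    b=cv2.boxPoints(cv2.minAreaRect(k))+[x0,y0]
    P=np.array([onz(c,u,v,z)[:2] for u,v in b]); e=P[1]-P[0]; f=P[2]-P[1]
    return b,P,P.mean(0),np.linalg.norm(e),np.linalg.norm(f),np.degrees(np.arctan2(e[1],e[0])),np.degrees(np.arctan2(f[1],f[0]))
E
python3 - <<'E'
from h import *
im=cv2.imread('pics/top0.png'); c=tuple(np.load('pics/top0.npy',allow_pickle=True))
for roi,z in(((198,150,262,245),.005),((278,218,360,258),.012)):
    for r in rect(im,c,roi,z)[1:]: print(np.round(r,4).tolist())
for n,(u,v),z in(('bar a',(47,138),.06),('bar b',(47,260),.06),('pin a',(190,340),.076),('pin b',(190,378),.076),('panBL',(92,62),.072),('panFL',(240,50),.072),('panBR',(98,327),.072),('panFR',(250,322),.072)):
    print(n,np.round(onz(c,u/3.2+120-.5,v/3.2+140-.5,z)[:2],4))
E
```

```text
[[0.6982, 0.1037], [0.7141, -0.0735], [0.4793, -0.0946], [0.4642, 0.0769]]
[0.5889, 0.0031]
0.1779
0.2357
-84.8706
-174.8716
[[0.4205, -0.173], [0.5047, -0.175], [0.5022, -0.3882], [0.4181, -0.3837]]
[0.4614, -0.28]
0.0843
0.2132
-1.3311
-90.6773
bar a [0.6206 0.2839]
bar b [0.5049 0.2761]
pin a [0.4329 0.1351]
pin b [0.399  0.1335]
panBL [0.6923 0.2416]
panFL [0.7055 0.1014]
panBR [0.4436 0.2208]
panFR [0.4498 0.0818]
```

```bash
cat >> h.py <<'E'
def go(x,y,z,yaw):
    """shift/twist (twist first, then shift in turned axes) to bring the TCP to x,y,z with tool y at yaw deg (mod 180)"""
    s=bot.sense(); R=np.array(s['ee_rot']); p=np.array(s['eef_pos'])
    cur=np.degrees(np.arctan2(R[1,1],R[0,1])); d=(yaw-cur+90)%180-90
    tw=-np.radians(d); a=np.radians(cur+d); ty=np.array([np.cos(a),np.sin(a),0]); tx=np.array([-ty[1],ty[0],0])
    D=(np.array([x,y,z])-p)*1000
    print('t',round(s['time_s'],2),'from',np.round(p,4),'twist',round(tw,3),'alt',round(tw-np.sign(tw)*np.pi,3),'shift',np.round([D@tx,D@ty,-D[2]],1),'q6',round(s['joint_positions'][5],2))
E
python3 -m creep '[[[0,0,0],0.14,60],[[0,0,0],0.139,40],[[18.3,-41.8,1.6],0,40],[[18.3,-41.8,1.6],0,40],[[18.3,-41.8,1.6],0,40],[[18.3,-41.8,1.6],0,40],[[18.3,-41.8,1.6],0,40],[[18.3,-41.8,1.6],0,40],[[18.3,-41.8,1.6],0,40],[[18.3,-41.8,1.6],0,40],[[18.3,-41.8,1.6],0,40],[[18.3,-41.8,1.6],0,40],[[18.3,-41.8,1.6],0,40],[[18.3,-41.8,1.6],0,40],[[18.3,-41.8,1.6],0,40],[[18.3,-41.8,1.6],0,40],[[18.3,-41.8,1.6],0,40],[[0,0,0],0,40],[[0,0,0],0,40]]' 15
python3 - <<'E'
from h import *
go(.416,.136,.2,95.1); c,im=shot('wrist','w1')
t=shot('top','top1')
o=np.array([.5797,.1077]);x=np.array([.996,.089]);y=np.array([-.089,.996])
for n,a,b,z in(('pin',-.16,.046,.076),('pinA',-.179,.046,.076),('pinB',-.141,.046,.076),('bar',0,.173,.06),('panBL',-.122,.125,.072),('panFL',-.122,0,.072)):
    print(n,np.round(proj(c,[*(o+a*x+b*y),z]),1))
E
```

```text
time_s: 2.0
eef_pos: [0.4152, 0.1362, 0.1999]
ee_rot: [[0.996, 0.091, -0.001], [0.091, -0.996, -0.0], [-0.001, 0.0, -1.0]]
contact_force: [0.8, -0.1, 0.6]
width: 0.0401
finger_force: 0.0
t 2.0 from [0.4152 0.1362 0.1999] twist 0.002 alt -3.139 shift [ 0.8  0.3 -0.1] q6 1.52
pin [254.8 179.4]
pinA [254.8 198.8]
pinB [254.8 159.2]
bar [ 99.  -15.4]
panBL [166.9 137.3]
panFL [305.9 137.6]
```

View pics/w1.png

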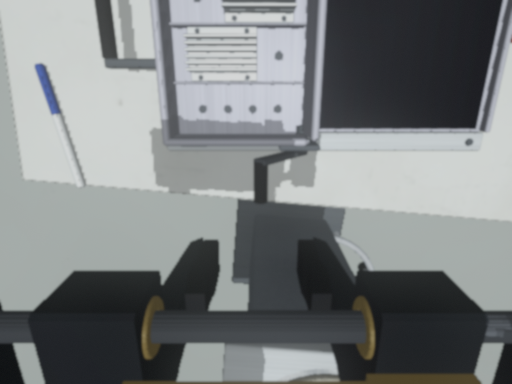

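```bash
python3 -m creep '[[[0,2.5,40],0,40],[[-1,2.5,40],0,40],[[0,0,30],0,40],[[0,0,10],0,40],[[0,0,0],0,8],[[0,0,0],0,8],[[0,0,0],0,8],[[0,0,0],0,8],[[0,0,0],0,8],[[0,0,0],0,8]]' 12
python3 - <<'E'
from h import *
p=bot.sense()['eef_pos']; o=np.array([.5797,.1077]); d=np.array(p)[:2]-o
print(d@[.996,.089],d@[-.089,.996]); c,im=shot('wrist','w2'); cv2.imwrite('pics/w2c.png',im[100:300,80:440])
E
```

```text
time_s: 3.1
eef_pos: [0.4151, 0.1307, 0.0807]
ee_rot: [[0.996, 0.089, 0.001], [0.089, -0.996, 0.0], [0.001, 0.0, -1.0]]
contact_force: [-1.3, -0.3, -0.2]
width: 0.0078
finger_force: 0.0
-0.16186503577481418 0.037521306546281705
```

View pics/w2c.png

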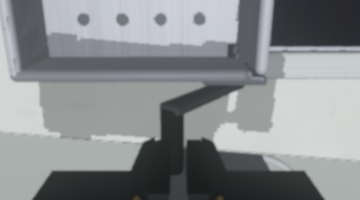

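Run:
```python
from h import *
c=tuple(np.load('pics/w2.npy',allow_pickle=True)); s=bot.sense(); p=np.array(s['eef_pos']);R=np.array(s['ee_rot'])
for q in([0,0,0],[.009,.004,.019],[-.009,.004,.019],[.009,.004,0],[-.009,.004,0],[.009,.004,-.02],[0,-.004,.019]): print(q,np.round(proj(c,p+R@q)-np.array([80,100])))
o=np.array([.5797,.1077]);x=np.array([.996,.089]);y=np.array([-.089,.996])
for a,z in((-.141,.079),(-.179,.079)): print(np.round(proj(c,[*(o+a*x+.0415*y),z])-np.array([80,100])))
im=cv2.imread('pics/w2.png')[170:384,140:380]; cv2.imwrite('pics/w2d.png',cv2.convertScaleAbs(cv2.resize(im,None,fx=2.5,fy=2.5,interpolation=cv2.INTER_CUBIC),alpha=2.2,beta=20))
```

```text
[0, 0, 0] [178. 142.]
[0.009, 0.004, 0.019] [185. 114.]
[-0.009, 0.004, 0.019] [185. 141.]
[0.009, 0.004, 0] [185. 127.]
[-0.009, 0.004, 0] [185. 156.]
[0.009, 0.004, -0.02] [186. 143.]
[0, -0.004, 0.019] [172. 128.]
[171. 105.]
[171. 167.]
```

View pics/w2d.png

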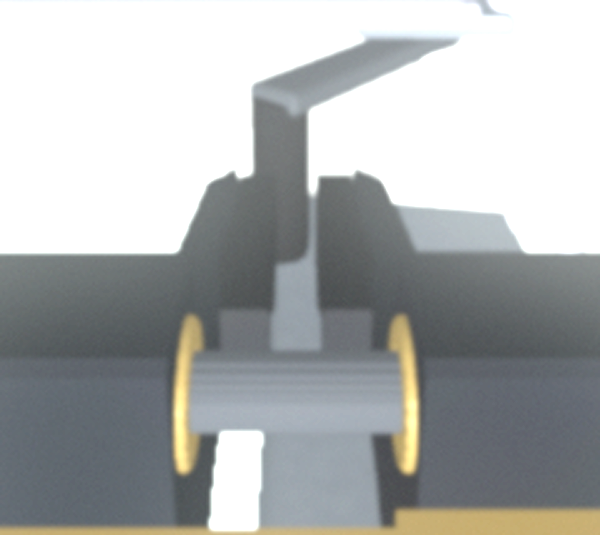

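Run:
```python
from h import *
s=bot.sense(); p=np.array(s['eef_pos']);R=np.array(s['ee_rot'])
ims=[]
for n in('side','top'):
    c,im=shot(n,n+'2'); u,v=map(int,proj(c,p)); print(n,u,v)
    pts=[proj(c,p+R@np.array(q)) for q in([0,.004,.019],[0,-.004,.019],[0,0,0],[0,0,-.045])]
    y0=max(v-50,0);x0=u-60; k=5
    big=cv2.resize(im[y0:y0+100,x0:x0+75],None,fx=k,fy=k,interpolation=cv2.INTER_CUBIC)
    big=cv2.convertScaleAbs(big,alpha=1.4,beta=20)
    for (a,b),col in zip(pts,((0,0,255),(0,255,0),(255,0,255),(255,255,0))): cv2.circle(big,(int((a-x0+.5)*k),int((b-y0+.5)*k)),3,col,1)
    ims.append(big)
cv2.imwrite('pics/s2.png',np.hstack(ims))
```

```text
side 168 192
top 179 252
```

View pics/s2.png

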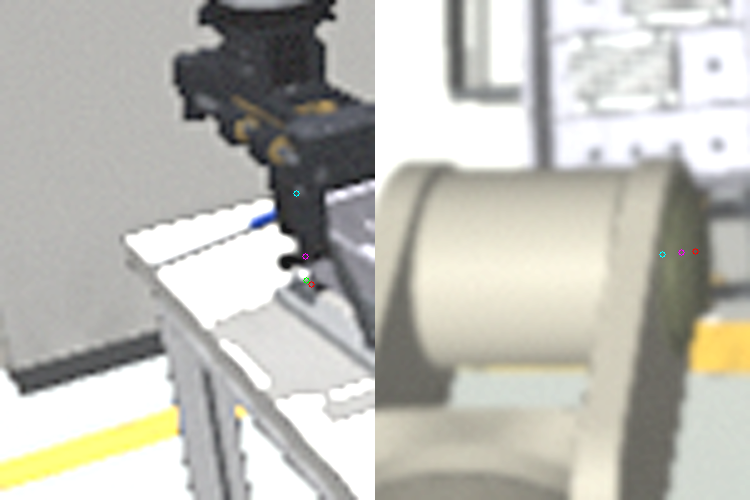

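```bash
python3 -m creep '[[[0,0,0],0,36],[[0,0,0],0,36],[[0,0,0],0,36],[[0,-4,0],0,36],[[0,0,6],0,36],[[0,0,6],0,36],[[0,0,0],0,8],[[0,0,0],0,8],[[0,0,0],0,8],[[0,0,0],0,8],[[0,0,0],0,8],[[0,0,0],0,8]]' 12
```

```text
time_s: 4.45
eef_pos: [0.4149, 0.1348, 0.0687]
ee_rot: [[0.996, 0.089, 0.001], [0.089, -0.996, 0.0], [0.001, -0.0, -1.0]]
contact_force: [-0.4, 2.5, 5.5]
width: 0.0082
finger_force: 5.5
```

```bash
python3 -m creep '[[[0,0,0],0,36],[[0,0,0],0,36],[[0,0,0],0,36],[[0,0,6],0,36],[[0,0,6],0,36],[[0,0,0],0,36],[[0,0,0],0,8],[[0,0,0],0,8],[[0,0,0],0,8],[[0,0,0],0,8],[[0,0,0],0,8],[[0,0,0],0,8]]' 12
python3 - <<'E'
from h import *
c,im=shot('wrist','w3'); cv2.imwrite('pics/w3c.png',np.hstack([cv2.resize(cv2.convertScaleAbs(im[100:384,120:400],alpha=1.8,beta=15),None,fx=1.4,fy=1.4),cv2.resize(cv2.convertScaleAbs(shot('side','side3')[1][140:210,140:210],alpha=1.4,beta=15),(397,397),interpolation=cv2.INTER_CUBIC)]))
E
```

```text
time_s: 5.65
eef_pos: [0.4148, 0.1347, 0.0565]
ee_rot: [[0.996, 0.089, 0.0], [0.089, -0.996, 0.0], [0.0, -0.0, -1.0]]
contact_force: [-0.8, 3.2, 2.2]
width: 0.0124
finger_force: 12.0Traceback (most recent call last):
  File "<stdin>", line 2, in <module>
    return _nx.concatenate(arrs, 1, dtype=dtype, casting=casting)
           ~~~~~~~~~~~~~~~^^^^^^^^^^^^^^^^^^^^^^^^^^^^^^^^^^^^^^^
ValueError: all the input array dimensions except for the concatenation axis must match exactly, but along dimension 0, the array at index 0 has size 398 and the array at index 1 has size 397
```

```bash
python3 -m creep '[[[0,7.2,-5.2],0,8],[[0,8,-4.3],0,8],[[0,8.5,-3.1],0,8],[[0,8.85,-1.9],0,8],[[0,9.05,-0.6],0,8],[[0,9.05,0.6],0,8],[[0,8.85,1.9],0,8],[[0,8.5,3.1],0,8],[[0,8,4.3],0,8],[[0,6.5,4.6],0,8],[[0,5.5,4.9],0,8],[[0,0.5,0.5],0,8],[[0,0,0],0,8]]' 15
python3 - <<'E'
from h import *
c,im=shot('wrist','w3'); cv2.imwrite('pics/w3c.png',np.hstack([cv2.resize(cv2.convertScaleAbs(im[:,60:],alpha=1.3,beta=15),(400,340)),cv2.resize(cv2.convertScaleAbs(shot('side','side3')[1][110:210,140:258],alpha=1.4,beta=15),(400,340),interpolation=cv2.INTER_CUBIC)]))
E
```

```text
time_s: 7.05
eef_pos: [0.4224, 0.0461, 0.0512]
ee_rot: [[0.996, 0.089, -0.001], [0.089, -0.996, -0.001], [-0.001, 0.0, -1.0]]
contact_force: [-1.4, -1.4, -0.7]
width: 0.0121
finger_force: 15.0
```

View pics/w3c.png

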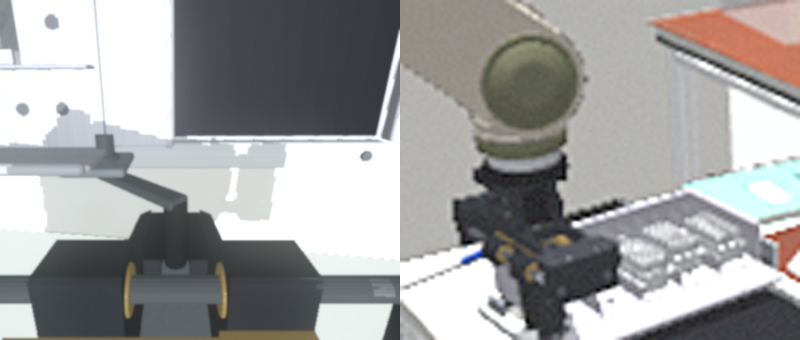

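```bash
python3 -m creep '[[[0,0,0],0,34],[[0,0,0],0,34],[[0,0,0],0,34],[[0,0,-40],0,34],[[0,0,-40],0,34],[[0,0,-30],0,34]]' 20;  python3 - <<'E'
from h import *
go(.564,.280,.16,95.1)
E
```

```text
time_s: 7.75
eef_pos: [0.4227, 0.0465, 0.1638]
ee_rot: [[0.996, 0.089, 0.002], [0.089, -0.996, -0.0], [0.002, 0.0, -1.0]]
contact_force: [0.6, -0.1, -1.1]
width: 0.0337
finger_force: 0.0
t 7.75 from [0.4227 0.0465 0.1638] twist -0.0 alt 3.142 shift [ 161.5 -220.     3.8] q6 1.31
```

```bash
python3 -m creep '[[[23,-31.4,0],0,34],[[23,-31.4,0],0,34],[[23,-31.4,0],0,34],[[23,-31.4,0],0,34],[[23,-31.4,0],0,34],[[23,-31.4,0],0,34],[[23,-31.4,0],0,34],[[0,0,0],0,34],[[0,0,0],0,34]]';  python3 - <<'E'
from h import *
go(.564,.280,.033,95.1)
c,im=shot('wrist','w4')
s=bot.sense(); p=np.array(s['eef_pos']);R=np.array(s['ee_rot'])
o=np.array([.5797,.1077]);x=np.array([.996,.089]);y=np.array([-.089,.996])
for a,b,z in((0,.173,.06),(.054,.173,.06),(-.054,.173,.06),(.122,.125,.072)): print(np.round(proj(c,[*(o+a*x+b*y),z]),1))
cv2.imwrite('pics/w4c.png',im)
E
```

```text
time_s: 8.65
eef_pos: [0.5631, 0.28, 0.161]
ee_rot: [[0.996, 0.09, -0.001], [0.09, -0.996, -0.0], [-0.001, 0.0, -1.0]]
contact_force: [-0.4, -0.5, -0.2]
width: 0.0336
finger_force: 0.0
t 8.65 from [0.5631 0.28   0.161 ] twist 0.001 alt -3.141 shift [9.00e-01 1.00e-01 1.28e+02] q6 1.75
[258.2 186.8]
[258.2 122.5]
[258.1 243.6]
[326.8  25.5]
```

View pics/w4c.png

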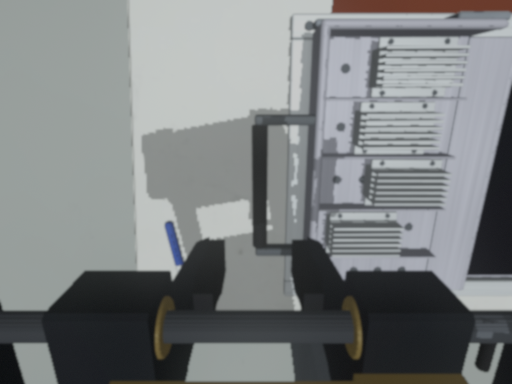

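```bash
python3 -m creep '[[[1,1.5,40],0,34],[[0,0,40],0,34],[[0,0,30],0,34],[[0,0,14],0,34],[[0,0,0],0,8],[[0,0,0],0,8],[[0,0,0],0,8],[[0,0,0],0,8],[[0,0,0],0,8]]' 20
```

```text
time_s: 9.6
eef_pos: [0.5654, 0.2791, 0.0394]
ee_rot: [[0.996, 0.089, 0.004], [0.089, -0.996, 0.002], [0.004, -0.002, -1.0]]
contact_force: [-0.4, 4.6, 7.1]
width: 0.0123
finger_force: 20.0
```

```bash
python3 -m creep '[[[0,0.85,-4.3],0,8],[[0,0.85,-4.3],0,8],[[0,1.05,-4.25],0,8],[[0,1.05,-4.25],0,8],[[0,1.3,-4.2],0,8],[[0,1.3,-4.2],0,8],[[0,1.5,-4.15],0,8],[[0,1.5,-4.15],0,8],[[0,0.85,-2.03],0,8],[[0,0.85,-2.03],0,8],[[0,0.85,-2.03],0,8],[[0,0.85,-2.03],0,8],[[0,0.95,-1.98],0,8],[[0,0.95,-1.98],0,8],[[0,0.95,-1.98],0,8],[[0,0.95,-1.98],0,8],[[0,0,0],0,8],[[0,0,0],0,8]]' 20
python3 - <<'E'
from h import *
c,im=shot('top','top5'); c,im2=shot('side','side5')
k=lambda i:cv2.resize(i,(390,300),interpolation=cv2.INTER_CUBIC)
cv2.imwrite('pics/t5.png',np.hstack([k(im[140:270,110:279]),k(im2[150:250,150:280])]))
E
```

```text
time_s: 11.4
eef_pos: [0.5662, 0.2633, 0.0881]
ee_rot: [[0.996, 0.089, 0.002], [0.089, -0.996, 0.004], [0.002, -0.004, -1.0]]
contact_force: [-4.5, 30.4, 11.0]
width: 0.0135
finger_force: 15.0
```

View pics/t5.png

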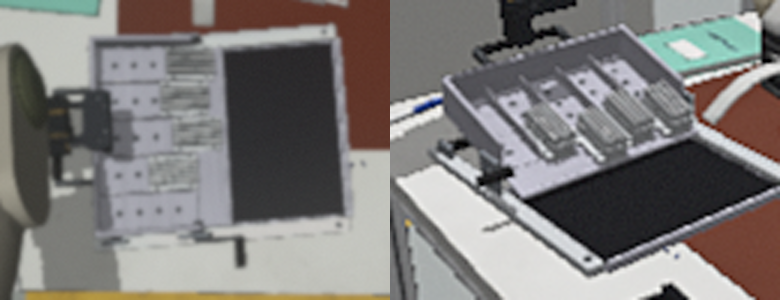

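```bash
python3 -m creep '[[[0,-0.8,0],0,8],[[0,0.9,-1.92],0,8],[[0,0.9,-1.92],0,8],[[0,0.9,-1.92],0,8],[[0,0.9,-1.92],0,8],[[0,0,0],0,8]]' 20; python3 -m creep '[[[0,-0.5,0],0,8],[[0,1.1,-1.88],0,8],[[0,1.1,-1.88],0,8],[[0,1.1,-1.88],0,8],[[0,1.1,-1.88],0,8],[[0,0,0],0,8]]' 20
```

```text
time_s: 12.1
eef_pos: [0.5664, 0.2603, 0.096]
ee_rot: [[0.996, 0.089, 0.002], [0.089, -0.996, 0.003], [0.002, -0.003, -1.0]]
contact_force: [0.8, 9.5, 2.5]
width: 0.0123
finger_force: 20.0
time_s: 12.7
eef_pos: [0.5668, 0.2562, 0.1035]
ee_rot: [[0.996, 0.089, 0.002], [0.089, -0.996, 0.003], [0.002, -0.002, -1.0]]
contact_force: [0.4, 8.8, 2.3]
width: 0.0125
finger_force: 20.0
```

```bash
python3 -m creep '[[[0,1.2,-1.83],0,8],[[0,1.2,-1.83],0,8],[[0,1.2,-1.83],0,8],[[0,1.2,-1.83],0,8],[[0,1.25,-1.75],0,8],[[0,1.25,-1.75],0,8],[[0,1.25,-1.75],0,8],[[0,1.25,-1.75],0,8],[[0,0,0],0,8],[[0,0,0],0,8],[[0,0,0],0,8],[[0,0,0],0,8]]' 20
python3 - <<'E'
from h import *
c,im=shot('top','top6'); c,im2=shot('side','side6')
k=lambda i:cv2.resize(i,(390,300),interpolation=cv2.INTER_CUBIC)
cv2.imwrite('pics/t6.png',np.hstack([k(im[140:270,110:279]),k(im2[150:250,150:280])]))
E
```

```text
time_s: 13.9
eef_pos: [0.5677, 0.2468, 0.118]
ee_rot: [[0.996, 0.089, 0.002], [0.089, -0.996, 0.003], [0.002, -0.003, -1.0]]
contact_force: [0.1, 9.1, 4.2]
width: 0.012
finger_force: 20.0
```

View pics/t6.png

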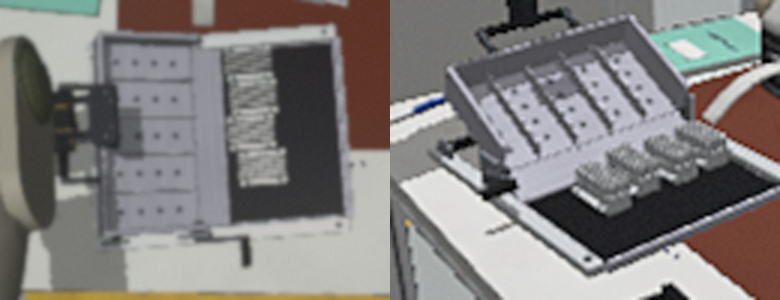

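```bash
python3 -m creep '[[[0,-2.5,3.5],0,8],[[0,-2.5,3.5],0,8],[[0,-2.35,3.65],0,8],[[0,-2.35,3.65],0,8],[[0,-2.15,3.75],0,8],[[0,-2.15,3.75],0,8],[[0,-2,3.85],0,8],[[0,-2,3.85],0,8],[[0,-1.8,3.95],0,8],[[0,-1.8,3.95],0,8],[[0,0,0],0,8]]' 20; python3 -m creep '[[[0,-1.6,4.05],0,8],[[0,-1.6,4.05],0,8],[[0,-1.4,4.15],0,8],[[0,-1.4,4.15],0,8],[[0,-1.2,4.2],0,8],[[0,-1.2,4.2],0,8],[[0,-1,4.25],0,8],[[0,-1,4.25],0,8],[[0,-0.75,4.3],0,8],[[0,-0.75,4.0],0,8],[[0,0,0],0,8],[[0,0,0],0,8]]' 20
```

```text
time_s: 15.1
eef_pos: [0.5658, 0.2679, 0.0797]
ee_rot: [[0.996, 0.089, 0.001], [0.089, -0.996, 0.002], [0.001, -0.002, -1.0]]
contact_force: [1.8, 8.0, 0.4]
width: 0.0123
finger_force: 20.0
time_s: 16.3
eef_pos: [0.5652, 0.279, 0.0391]
ee_rot: [[0.996, 0.089, 0.002], [0.089, -0.996, 0.001], [0.003, -0.001, -1.0]]
contact_force: [-0.2, 4.5, 6.0]
width: 0.0123
finger_force: 20.0
```

```bash
python3 -m creep '[[[0,0,0],0,34],[[0,0,0],0,34],[[0,0,0],0,34],[[0,0,-42],0,34],[[0,0,-42],0,34],[[0,0,-42],0,34],[[-23,31.8,0],0,34],[[-23,31.8,0],0,34],[[-23,31.8,0],0,34],[[-23,31.8,0],0,34],[[-23,31.8,0],0,34],[[-23,31.8,0],0,34],[[-23,31.8,0],0,34],[[0,0,0],0,34],[[0,0,0],0,34]]';  python3 - <<'E'
from h import *
go(.422,.0461,.051,95.1)
E
```

```text
time_s: 17.8
eef_pos: [0.4239, 0.0422, 0.1641]
ee_rot: [[0.996, 0.087, 0.0], [0.087, -0.996, -0.0], [0.0, 0.0, -1.0]]
contact_force: [-0.2, -0.5, -0.1]
width: 0.034
finger_force: 0.0
t 17.8 from [0.4239 0.0422 0.1641] twist -0.002 alt 3.139 shift [ -1.5  -4.  113.1] q6 1.3
```

```bash
python3 -m creep '[[[-1.5,-4,40],0,34],[[0,0,40],0,34],[[0,0,25],0,34],[[0,0,8],0,34],[[0,0,0],0,8],[[0,0,0],0,8],[[0,0,0],0,8],[[0,0,0],0,8],[[0,0,0],0,8]]' 15; python3 -m creep '[[[0,-5.5,-4.9],0,8],[[0,-6.5,-4.6],0,8],[[0,-8,-4.3],0,8],[[0,-8.5,-3.1],0,8],[[0,-8.85,-1.9],0,8],[[0,-9.05,-0.6],0,8],[[0,-9.05,0.6],0,8],[[0,-8.85,1.9],0,8],[[0,-8.5,3.1],0,8],[[0,-8,4.3],0,8],[[0,-7.2,5.2],0,8],[[0,-4.4,3.9],0,8],[[0,-0.7,0.7],0,8],[[0,0,0],0,8],[[0,0,0],0,8]]' 15
```

```text
time_s: 18.7
eef_pos: [0.4232, 0.046, 0.052]
ee_rot: [[0.996, 0.089, 0.003], [0.089, -0.996, -0.001], [0.003, 0.001, -1.0]]
contact_force: [-0.3, -4.8, 6.1]
width: 0.0124
finger_force: 15.0
time_s: 20.2
eef_pos: [0.4138, 0.1381, 0.0506]
ee_rot: [[0.996, 0.089, -0.0], [0.089, -0.996, -0.003], [-0.001, 0.002, -1.0]]
contact_force: [1.6, -13.4, 8.1]
width: 0.0122
finger_force: 15.0
```

```bash
python3 -m creep '[[[0,0,0],0,34],[[0,0,0],0,34],[[0,0,0],0,34],[[0,0,-45],0,50],[[0,0,-45],0,70],[[0,0,-45],0,88],[[0,0,-45],0,88],[[10,43,-3],0,88],[[10,43,-3],0,88],[[10,43,-3],0,88],[[10,43,-3],0,88],[[10,43,-3],0,88],[[10,43,-3],0,88],[[0,0,0],0,88],[[0,0,0],0,88]]';  python3 - <<'E'
from h import *
c,im=shot('wrist','w7'); cv2.imwrite('pics/w7v.png',im); shot('top','top7'); st()
E
```

```text
time_s: 21.7
eef_pos: [0.4961, -0.1124, 0.2478]
ee_rot: [[0.996, 0.087, -0.002], [0.087, -0.996, 0.001], [-0.001, -0.002, -1.0]]
contact_force: [-0.9, -0.2, -0.7]
width: 0.088
finger_force: 0.0
21.8 [ 0.496  -0.1112  0.2483] w 0.0883 F [-0.4  0.2  0.8] ff 0.0
[[0.996, 0.09, -0.001], [0.09, -0.996, 0.001], [-0.001, -0.001, -1.0]]
```

View pics/w7v.png

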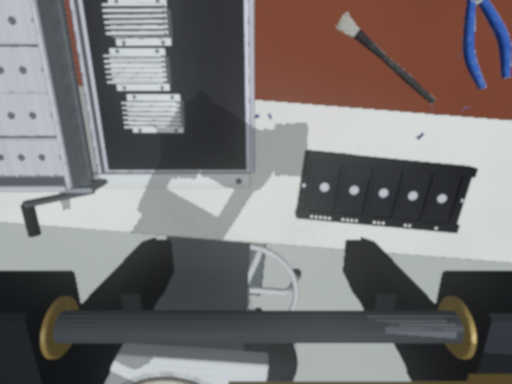

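```bash
cat > chk.py <<'E'
import sys; from workcell import bot
s=bot.sense(); f=s['contact_force'][2]; print('z',round(s['eef_pos'][2],4),'Fz',round(f,1)); sys.exit(f>float(sys.argv[1]))
E
python3 - <<'E'
from h import *
im=cv2.imread('pics/w7.png'); c=tuple(np.load('pics/w7.npy',allow_pickle=True))
b,P,ctr,l1,l2,a1,a2=rect(im,c,(292,145,482,236),.012); print('carrier',ctr,l1,l2,a1,a2); print(np.round(b).tolist())
g=cv2.cvtColor(im,cv2.COLOR_BGR2GRAY); m=(g>110).astype(np.uint8); m[:, :102]=0; m[:,235:]=0; m[165:]=0
m=cv2.morphologyEx(m,cv2.MORPH_CLOSE,np.ones((5,1)))
n,lab,stt,cen=cv2.connectedComponentsWithStats(m)
for i in range(1,n):
    if stt[i,4]>300: print(stt[i],np.round(cen[i],1), np.round(onz(c,*cen[i],.037),4))
print((g[:, 150][:140]).tolist())
print('bench px',onz(c,270,212,0)); print('gap',onz(c,253,140,.013),onz(c,298,180,.012))
for u in (62,75,90,100): print(u,onz(c,u,110,.005)[:2],onz(c,u,110,.072)[:2])
E
```

```text
carrier [ 0.4627527 -0.2849729] 0.08773706338699129 0.21865106244484864 2.1694366726662433 -90.51607402651295
[[299.0, 216.0], [305.0, 151.0], [475.0, 168.0], [469.0, 233.0]]
[ 102    0   82  134 8014] [141.4  64.3] [0.5906 0.0228 0.037 ]
[211, 208, 205, 205, 200, 174, 132, 120, 155, 188, 193, 170, 132, 126, 160, 186, 183, 156, 135, 158, 188, 197, 177, 141, 145, 185, 206, 204, 178, 139, 142, 175, 196, 195, 168, 130, 119, 146, 185, 206, 212, 213, 214, 212, 201, 169, 124, 132, 179, 204, 212, 213, 214, 213, 211, 203, 180, 164, 179, 192, 194, 185, 175, 188, 201, 207, 205, 195, 198, 209, 211, 204, 192, 195, 204, 204, 197, 185, 184, 193, 194, 192, 185, 179, 194, 208, 213, 214, 213, 203, 174, 123, 90, 128, 178, 205, 213, 214, 213, 208, 194, 181, 191, 201, 199, 185, 172, 186, 200, 201, 188, 175, 186, 198, 198, 184, 173, 184, 194, 192, 180, 179, 191, 189, 170, 163, 188, 206, 212, 212, 211, 202, 171, 118, 73, 62, 61, 60, 61, 59]
bench px [ 0.41804031 -0.13549882  0.        ]
gap [ 0.51624146 -0.10410158  0.013     ] [ 0.46993581 -0.16616363  0.012     ]
62 [0.53096869 0.13223418] [0.53855132 0.09275859]
75 [0.53237038 0.11634625] [0.53972015 0.07951001]
90 [0.53398754 0.09801604] [0.54106867 0.06422487]
100 [0.53506554 0.0857971 ] [0.54196758 0.05403579]
```

Run:
```python
from h import *
im=cv2.imread('pics/w7.png'); c=tuple(np.load('pics/w7.npy',allow_pickle=True))
g=cv2.cvtColor(im,cv2.COLOR_BGR2GRAY).astype(int)
for n,(r0,r1) in dict(C=(100,127),B=(55,85),A=(6,37)).items():
    L=[];Rr=[]
    for r in range(r0,r1):
        k=np.where(g[r,100:240]>115)[0]+100
        L.append(onz(c,k[0]-.5,r,.037)[:2]);Rr.append(onz(c,k[-1]+.5,r,.037)[:2])
    L=np.array(L);Rr=np.array(Rr); m=lambda A:np.median(A,0)
    print(n,'L',m(L).round(4),'R',m(Rr).round(4),'len',np.linalg.norm(m(L)-m(Rr)).round(4),'ctr',((m(L)+m(Rr))/2).round(4),'angL',[np.degrees(np.polyfit(A[:,0],A[:,1],1)[0]).round(1) for A in(L,Rr)])
go(.42,-.13,.02,95.1)
```

```text
C L [0.5373 0.0472] R [ 0.543  -0.0198] len 0.0672 ctr [0.5401 0.0137] angL [np.float64(-71.0), np.float64(1.9)]
B L [0.5821 0.0617] R [ 0.5878 -0.0042] len 0.0662 ctr [0.585  0.0288] angL [np.float64(7.2), np.float64(6.6)]
A L [0.6293 0.0604] R [ 0.6351 -0.0053] len 0.066 ctr [0.6322 0.0275] angL [np.float64(0.6), np.float64(5.3)]
t 21.8 from [ 0.496  -0.1112  0.2483] twist 0.001 alt -3.141 shift [-77.3  12.  228.3] q6 1.03
```

```bash
python3 -m creep '[[[-26,4,40],0,10],[[-26,4,45],0,10],[[-26,4,45],0,10],[[0,0,45],0,10],[[0,0,30],0,10],[[0,0,10],0,10],[[0,0,0],0,10],[[0,0,0],0,10]]' 10 && python3 chk.py 4 && python3 -m creep '[[[0,0,10],0,10],[[0,0,8],0,10],[[0,0,0],0,10]]' >/dev/null && python3 chk.py 4 && python3 -m creep '[[[0,0,4],0,10],[[0,0,0],0,10]]' >/dev/null && python3 chk.py 4 && python3 -m creep '[[[0,0,4],0,10],[[0,0,0],0,10]]' >/dev/null && python3 chk.py 4 && python3 -m creep '[[[0,0,2],0,10],[[0,0,0],0,10]]' >/dev/null && python3 chk.py 4 && python3 -m creep '[[[0,0,2],0,10],[[0,0,0],0,10]]' >/dev/null && python3 chk.py 4 && python3 -m creep '[[[0,0,2],0,10],[[0,0,0],0,10]]' >/dev/null && python3 chk.py 4
```

```text
time_s: 22.6
eef_pos: [0.4226, -0.1307, 0.0385]
ee_rot: [[0.996, 0.09, 0.002], [0.09, -0.996, -0.001], [0.002, 0.001, -1.0]]
contact_force: [0.3, -1.2, -0.2]
width: 0.0261
finger_force: 0.0
z 0.0385 Fz -0.2False
```

```bash
sed -i 's/sys.exit(f>/sys.exit(int(f>/; s/argv\[1\]))/argv[1])))/' chk.py; python3 -m creep '[[[0,0,10],0,10],[[0,0,8],0,10],[[0,0,0],0,10]]' >/dev/null && python3 chk.py 4 && python3 -m creep '[[[0,0,6],0,10],[[0,0,0],0,10]]' >/dev/null && python3 chk.py 4 && python3 -m creep '[[[0,0,4],0,10],[[0,0,0],0,10]]' >/dev/null && python3 chk.py 4 && python3 -m creep '[[[0,0,4],0,10],[[0,0,0],0,10]]' >/dev/null && python3 chk.py 4 && python3 -m creep '[[[0,0,4],0,10],[[0,0,0],0,10]]' >/dev/null && python3 chk.py 4 && python3 -m creep '[[[0,0,2],0,10],[[0,0,0],0,10]]' >/dev/null && python3 chk.py 4 && python3 -m creep '[[[0,0,2],0,10],[[0,0,0],0,10]]' >/dev/null && python3 chk.py 4 && python3 -m creep '[[[0,0,2],0,10],[[0,0,0],0,10]]' >/dev/null && python3 chk.py 4 && python3 -m creep '[[[0,0,2],0,10],[[0,0,0],0,10]]' >/dev/null && python3 chk.py 4 && python3 -m creep '[[[0,0,2],0,10],[[0,0,0],0,10]]' >/dev/null && python3 chk.py 4
```

```text
z 0.0187 Fz 0.4
z 0.0128 Fz -0.8
z 0.009 Fz 1.1
z 0.0049 Fz 0.3
z 0.0009 Fz 0.6
z -0.0009 Fz -0.4
z -0.0029 Fz -0.0
z -0.0049 Fz -0.3
z -0.0069 Fz -0.6
z -0.0089 Fz 0.5
```

```bash
python3 -m creep '[[[0,0,2],0,10],[[0,0,0],0,10]]' >/dev/null && python3 chk.py 4 && python3 -m creep '[[[0,0,2],0,10],[[0,0,0],0,10]]' >/dev/null && python3 chk.py 4 && python3 -m creep '[[[0,0,2],0,10],[[0,0,0],0,10]]' >/dev/null && python3 chk.py 4 && python3 -m creep '[[[0,0,2],0,10],[[0,0,0],0,10]]' >/dev/null && python3 chk.py 4 && python3 -m creep '[[[0,0,2],0,10],[[0,0,0],0,10]]' >/dev/null && python3 chk.py 4 && python3 -m creep '[[[0,0,2],0,10],[[0,0,0],0,10]]' >/dev/null && python3 chk.py 4 && python3 -m creep '[[[0,0,2],0,10],[[0,0,0],0,10]]' >/dev/null && python3 chk.py 4 && python3 -m creep '[[[0,0,2],0,10],[[0,0,0],0,10]]' >/dev/null && python3 chk.py 4
```

```text
z -0.0109 Fz 0.2
z -0.0129 Fz -0.1
z -0.014 Fz 14.5
```

```bash
python3 -m creep '[[[0,0,-40],0,40],[[0,0,-45],0,80],[[0,0,-45],0,80],[[25,-30,-10],0,80],[[25,-30,0],0,80],[[25,-30,0],0,80],[[25,-30,0],0,80],[[15,-15,0],0,80],[[0,0,0],0,80],[[0,0,0],0,80]]' 30
cat >> h.py <<'E'
def prof(im,c,P,a,half=.05,z=.02,off=(0,)):
    """grey profile through P (xy) along world direction a deg on plane z, several parallel lines averaged"""
    g=cv2.GaussianBlur(cv2.cvtColor(im,cv2.COLOR_BGR2GRAY),(3,3),0).astype(np.float32); u=np.array([np.cos(np.radians(a)),np.sin(np.radians(a))]); w=np.array([-u[1],u[0]])
    t=np.arange(-half,half,.001); acc=0
    for o in off:
        q=np.array([proj(c,[*(np.array(P)+k*u+o*w),z]) for k in t],np.float32); acc=acc+cv2.remap(g,q[None,:,0],q[None,:,1],cv2.INTER_LINEAR)[0]
    return t,acc/len(off)
E
python3 - <<'E'
from h import *
go(.5401,.0137,.12,95.1); c,im=shot('wrist','w8')
print([np.round(proj(c,[.5401,.0137,.037]))])
for z in(.022,.0155):
    t,v=prof(im,c,(.5401,.0137),5.1,.04,z,(-.02,-.01,0,.01,.02)); print(z,[int(k) for k in v])
t,v=prof(im,c,(.5401,.0137),95.1,.045,.037,(-.01,-.005,0,.005,.01)); print([int(k) for k in v])
cv2.imwrite('pics/w8v.png',im)
E
```

```text
time_s: 26.3
eef_pos: [0.524, 0.0138, 0.1249]
ee_rot: [[0.996, 0.089, -0.001], [0.089, -0.996, -0.0], [-0.001, -0.0, -1.0]]
contact_force: [-0.3, 0.1, 0.2]
width: 0.0801
finger_force: 0.0
t 26.3 from [0.524  0.0138 0.1249] twist 0.0 alt -3.141 shift [16.1  1.5  4.9] q6 1.28
[array([260., 174.])]
0.022 [41, 41, 41, 41, 40, 40, 40, 40, 40, 40, 40, 40, 40, 40, 40, 41, 51, 77, 113, 133, 129, 114, 106, 110, 124, 132, 125, 111, 105, 116, 133, 137, 124, 110, 111, 126, 138, 132, 116, 106, 112, 129, 141, 132, 116, 112, 125, 140, 140, 124, 112, 113, 124, 138, 150, 153, 150, 149, 150, 150, 134, 103, 74, 62, 70, 98, 130, 148, 155, 162, 173, 181, 170, 148, 150, 170, 185, 184, 165, 151]
0.0155 [41, 41, 40, 40, 40, 40, 40, 40, 40, 40, 40, 40, 40, 42, 54, 83, 116, 133, 128, 114, 106, 111, 124, 132, 126, 112, 105, 114, 131, 138, 128, 112, 109, 121, 135, 135, 121, 107, 108, 121, 136, 137, 123, 110, 115, 132, 142, 134, 118, 111, 116, 128, 142, 152, 154, 153, 153, 154, 150, 133, 101, 73, 62, 70, 97, 128, 147, 155, 161, 173, 184, 177, 155, 148, 167, 185, 190, 176, 155, 157]
[33, 33, 34, 34, 34, 35, 35, 35, 36, 37, 37, 37, 40, 52, 80, 110, 127, 132, 133, 133, 133, 133, 133, 134, 134, 134, 135, 135, 135, 135, 135, 134, 134, 135, 135, 135, 135, 136, 137, 137, 137, 138, 138, 138, 138, 137, 137, 137, 137, 136, 135, 135, 134, 135, 135, 135, 135, 134, 134, 134, 134, 134, 135, 135, 135, 135, 135, 134, 134, 134, 134, 134, 134, 134, 132, 126, 109, 80, 54, 43, 42, 41, 41, 41, 41, 41, 40, 40, 40, 40]
```

```bash
python3 -m creep '[[[14,1,0],0,80],[[0,0,40],0,80],[[0,0,40],0,80],[[0,0,33],0,80],[[0,0,10],0,80],[[0,0,0],0,80],[[0,0,0],0,50],[[0,0,0],0,50],[[0,0,0],0,50],[[0,0,0],0,50],[[0,0,0],0,50]]' 35 && python3 -m creep '[[[0,0,-10],0,50],[[0,0,-20],0,50],[[0,0,-30],0,50],[[0,0,-35],0,50],[[0,0,-25],0,50],[[0,0,0],0,50]]'
python3 - <<'E'
from h import *
shot('top','top9'); go(.4628,-.285,.1,2)
E
```

```text
time_s: 27.45
eef_pos: [0.5392, 0.0139, 0.0038]
ee_rot: [[0.996, 0.089, 0.003], [0.089, -0.996, -0.001], [0.003, 0.001, -1.0]]
contact_force: [-1.6, -0.8, 8.3]
width: 0.0617
finger_force: 35.0
time_s: 28.05
eef_pos: [0.5399, 0.014, 0.1261]
ee_rot: [[0.996, 0.089, 0.007], [0.089, -0.996, -0.001], [0.007, 0.002, -1.0]]
contact_force: [0.7, -0.9, -2.2]
width: 0.0617
finger_force: 35.0
t 28.1 from [0.5388 0.0142 0.1238] twist -1.517 alt 1.625 shift [-296.3  -86.4   23.8] q6 1.29
```

```bash
cat >> h.py <<'E'
def holes(im,c,roi,amin=15,amax=400,thr=150):
    x0,y0,x1,y1=roi; g=cv2.cvtColor(im,cv2.COLOR_BGR2GRAY); m=np.zeros_like(g); m[y0:y1,x0:x1]=(g[y0:y1,x0:x1]>thr)
    n,lab,s,cen=cv2.connectedComponentsWithStats(m); out=[]
    for i in range(1,n):
        x,y,w,h,a=s[i]
        if amin<a<amax and .6<w/h<1.7 and a>.6*w*h: out.append((*np.round(cen[i],1),a,*np.round(onz(c,*cen[i],.006)[:2],4)))
    return out
E
python3 - <<'E'
from h import *
im=cv2.imread('pics/w7.png'); c=tuple(np.load('pics/w7.npy',allow_pickle=True))
for h in holes(im,c,(300,150,475,235)): print([float(k) for k in h])
im=cv2.imread('pics/top9.png'); c=tuple(np.load('pics/top9.npy',allow_pickle=True))
print('top');[print([float(k) for k in h]) for h in holes(im,c,(280,218,360,258),3,60,110)]
r=rect(im,c,(278,218,360,258),.012); print(r[2:])
E
python3 -m creep '[[[-12,17,0],0.14,50],[[-12,17,0],0.14,50],[[-12,17,0],0.14,50],[[-12,17,0],0.14,50],[[-5,17,0],0.14,50],[[0,15,0],0.14,50],[[0,15,0],0.14,50],[[0,13,0],0.14,50],[[0,13,0],0.14,50],[[0,10,0],0.14,50],[[0,10,0],0.14,50],[[0,0,0],0.08,50],[[0,0,0],0,50]]'
python3 - <<'E'
from h import *
go(.4628,-.2,.14,2)
E
```

```text
[324.1, 186.7, 60.0, 0.4622, -0.2025]
[353.7, 189.7, 57.0, 0.4616, -0.2421]
[383.1, 192.5, 57.0, 0.4612, -0.2816]
[412.4, 195.4, 56.0, 0.4606, -0.3212]
[441.5, 198.1, 49.0, 0.4604, -0.3607]
top
[292.7, 237.5, 14.0, 0.4622, -0.2025]
[305.4, 237.6, 13.0, 0.4623, -0.2419]
[318.2, 238.2, 11.0, 0.461, -0.2816]
[330.6, 238.5, 11.0, 0.4607, -0.3202]
[343.5, 238.5, 12.0, 0.461, -0.3602]
(array([ 0.461264  , -0.28149215]), np.float64(0.08425253119228575), np.float64(0.21630876260738321), np.float64(-1.3311387418881546), np.float64(-90.67722008865985))
time_s: 29.4
eef_pos: [0.4113, -0.104, 0.1213]
ee_rot: [[0.039, -0.999, -0.002], [-0.999, -0.039, 0.001], [-0.001, 0.002, -1.0]]
contact_force: [-0.1, -1.4, -1.0]
width: 0.062
finger_force: 35.0
t 29.4 from [ 0.4113 -0.104   0.1213] twist 0.004 alt -3.138 shift [ 97.8 -48.1 -18.7] q6 2.57
```

```bash
python3 -m creep '[[[36,-7,0],-0.027,50],[[36,-7,0],0,50],[[36,-7,0],0,50],[[36,-7,0],0,50],[[36,-7,5],0,50],[[36,-7,15],0,50],[[37,-7,20],0,50],[[0,0,20],0,50],[[0,0,0],0,50],[[0,0,0],0,50]]';  python3 - <<'E'
from h import *
go(.4604,-.3607,.06,-.65); c,im=shot('wrist','w10'); s=bot.sense(); p=np.array(s['eef_pos']);R=np.array(s['ee_rot'])
for q in([.015,0,-.035],[-.015,0,-.035],[.0225,0,-.018],[-.0225,0,-.0115],[.0225,.031,-.018],[.0225,-.031,-.018]): print(q,np.round(proj(c,p+R@q),1))
g=cv2.cvtColor(im,cv2.COLOR_BGR2GRAY)
big=im[60:300,130:390].copy(); cv2.imwrite('pics/w10v.png',cv2.convertScaleAbs(cv2.resize(big,None,fx=2.3,fy=2.3,interpolation=cv2.INTER_CUBIC),alpha=1.3,beta=10))
E
```

```text
time_s: 30.4
eef_pos: [0.4767, -0.3529, 0.0619]
ee_rot: [[0.068, -0.998, -0.001], [-0.998, -0.068, 0.001], [-0.002, 0.001, -1.0]]
contact_force: [0.8, 0.2, -0.1]
width: 0.0618
finger_force: 35.0
t 30.4 from [ 0.4767 -0.3529  0.0619] twist 0.08 alt -3.062 shift [ 7.9 16.2  1.9] q6 2.24
[0.015, 0, -0.035] [256.  248.3]
[-0.015, 0, -0.035] [256.1 306.1]
[0.0225, 0, -0.018] [256.2 217.4]
[-0.0225, 0, -0.0115] [256.3 289.6]
[0.0225, 0.031, -0.018] [320.9 217.4]
[0.0225, -0.031, -0.018] [191.4 217.4]
```

View pics/w10v.png

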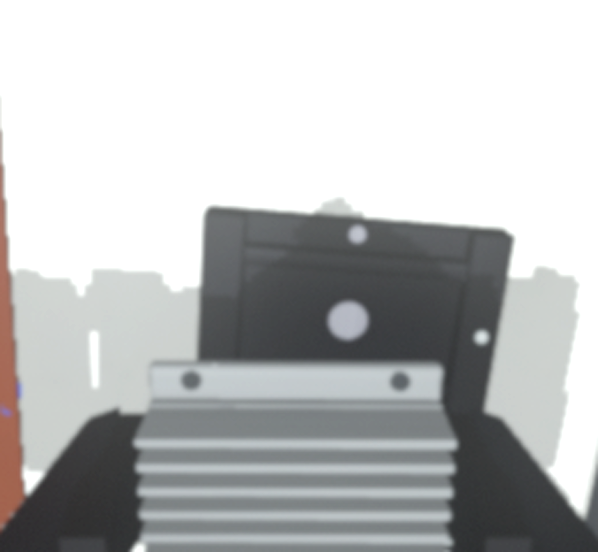

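Run:
```python
from h import *
c=tuple(np.load('pics/w10.npy',allow_pickle=True)); im=cv2.imread('pics/w10.png')
print([[float(k) for k in h] for h in holes(im,c,(230,140,340,216),60,600,110)])
s=bot.sense(); p=np.array(s['eef_pos']);R=np.array(s['ee_rot']); g=cv2.cvtColor(im,cv2.COLOR_BGR2GRAY)
for r in(222,226,230): 
    k=np.where(g[r,180:340]>95)[0]+180; print(r,k[0],k[-1])
    for u in(k[0]-.5,k[-1]+.5):
        o,d=ray(c,u,r); t=(p[2]+.018-o[2])/d[2]; print(np.round(R.T@(o+t*d-p),4))
go(.4604,-.3607,.06,-.65)
```

```text
[[280.9, 198.9, 188.0, 0.4601, -0.3603]]
222 180 322
[ 0.0201 -0.0369 -0.018 ]
[ 0.0201  0.0319 -0.018 ]
226 180 321
[ 0.018  -0.0371 -0.018 ]
[ 0.018   0.0316 -0.018 ]
230 180 321
[ 0.0159 -0.0372 -0.018 ]
[ 0.0159  0.0317 -0.018 ]
t 30.45 from [ 0.477  -0.3532  0.0628] twist 0.08 alt -3.062 shift [ 7.7 16.6  2.8] q6 2.24
```

```bash
python3 -m creep '[[[0,0,0],0.08,50],[[4,8,0],0,50],[[4.3,8.1,0],0,50],[[0,0,20],0,50],[[0,0,20],0,50],[[0,0,6],0,50],[[0,0,0],0,50],[[0,0,0],0,50],[[0,0,0],0,50]]';  python3 - <<'E'
from h import *
go(.4608,-.3613,.0048,-.65); st()
E
```

```text
time_s: 31.35
eef_pos: [0.461, -0.3622, 0.0173]
ee_rot: [[-0.013, -1.0, 0.001], [-1.0, 0.013, -0.001], [0.001, -0.001, -1.0]]
contact_force: [-0.5, -0.2, -0.5]
width: 0.0617
finger_force: 35.0
t 31.35 from [ 0.461  -0.3622  0.0173] twist -0.002 alt 3.14 shift [-0.9  0.2 12.5] q6 2.29
31.35 [ 0.461  -0.3622  0.0173] w 0.0617 F [-0.5 -0.2 -0.5] ff 34.98730248771608
[[-0.013, -1.0, 0.001], [-1.0, 0.013, -0.001], [0.001, -0.001, -1.0]]
```

```bash
python3 -m creep '[[[-0.8,0,3],0,50],[[0,0,2],0,50],[[0,0,0],0,50]]' >/dev/null && python3 chk.py 4 && python3 -m creep '[[[0,0,2],0,50],[[0,0,0],0,50]]' >/dev/null && python3 chk.py 4 && python3 -m creep '[[[0,0,2],0,50],[[0,0,0],0,50]]' >/dev/null && python3 chk.py 4 && python3 -m creep '[[[0,0,2],0,50],[[0,0,0],0,50]]' >/dev/null && python3 chk.py 4 && python3 -m creep '[[[0,0,1],0,50],[[0,0,0],0,50]]' >/dev/null && python3 chk.py 4 && python3 -m creep '[[[0,0,1],0,50],[[0,0,0],0,50]]' >/dev/null && python3 chk.py 4; python3 -c "
from h import *
st()"
```

```text
z 0.0111 Fz -1.1
z 0.009 Fz -1.3
z 0.007 Fz -0.7
z 0.005 Fz -1.0
z 0.0048 Fz 3.5
z 0.0048 Fz 13.3
32.65 [ 0.4607 -0.3611  0.0048] w 0.0616 F [-2.8  3.8 13.3] ff 34.990965435281396
[[-0.013, -1.0, 0.0], [-1.0, 0.013, -0.001], [0.001, -0.0, -1.0]]
```

```bash
python3 -m creep '[[[0,0,0],0,80],[[0,0,0],0,80],[[0,0,0],0,80],[[0,0,-20],0,80],[[0,0,-40],0,80],[[0,0,-45],0,80],[[-35,0,-15],0,80],[[-35,0,0],0,80],[[-35,0,0],-0.14,80],[[0,0,0],-0.15,80],[[0,0,0],-0.15,80],[[0,0,0],-0.15,80],[[0,0,0],-0.15,80],[[0,0,0],-0.15,80],[[0,0,0],-0.15,80],[[0,0,0],-0.15,80],[[0,0,0],-0.15,80],[[0,0,0],-0.15,80],[[0,0,0],-0.15,80],[[0,0,0],-0.032,80]]';  python3 - <<'E'
from h import *
go(.567,.029,.125,95.1); shot('top','top11')
im=cv2.imread('pics/top11.png'); c=tuple(np.load('pics/top11.npy',allow_pickle=True))
[print([float(k) for k in h]) for h in holes(im,c,(280,218,360,258),3,60,110)]
E
```

```text
time_s: 34.65
eef_pos: [0.4621, -0.2559, 0.1231]
ee_rot: [[0.996, 0.092, -0.0], [0.092, -0.996, 0.0], [-0.0, -0.0, -1.0]]
contact_force: [0.1, -0.3, 0.4]
width: 0.0798
finger_force: 0.0
t 34.65 from [ 0.4621 -0.2559  0.1231] twist 0.003 alt -3.138 shift [ 129.9 -274.5   -1.9] q6 0.75
```

```bash
python3 -m creep '[[[18.5,-39.2,0],0,80],[[18.5,-39.2,0],0,80],[[18.5,-39.2,0],0,80],[[18.5,-39.2,0],0,80],[[18.5,-39.2,0],0,80],[[18.5,-39.2,0],0,80],[[18.5,-39.2,0],0,80],[[0,0,0],0,80],[[0,0,0],0,80]]'
cat >> h.py <<'E'
def edge(t,v,lvl,rising=True,start=0):
    """first crossing of lvl after t=start"""
    for i in range(len(t)-1):
        if t[i]>=start and ((v[i]<lvl<=v[i+1]) if rising else (v[i]>=lvl>v[i+1])): return t[i]+(lvl-v[i])/(v[i+1]-v[i])*(t[1]-t[0])
    return np.nan
def sink(im,c,P,a):
    """refine sink centre; P guess, a=direction of sink x in deg; uses raised flange edge (z .022), fin back edge (z .039), end faces (z .037)"""
    e=[]
    for o in(-.012,-.006,0,.006,.012):
        t,v=prof(im,c,P,a+90,.046,.037,(o,)); e.append((o,edge(t,v,85,True,-.046),edge(t[::-1]*-1,v[::-1],85,True,-.046)*-1))
    e=np.array(e); print('len',np.round(e[:,2]-e[:,1],4),'mid',np.round((e[:,1]+e[:,2])/2,4),'tilt deg',np.degrees(np.polyfit(e[:,0],e[:,1],1)[0]).round(1),np.degrees(np.polyfit(e[:,0],e[:,2],1)[0]).round(1))
    fr=[];bk=[]
    for o in(-.02,-.012,-.004,.004,.012,.02):
        t,v=prof(im,c,P,a,.04,.022,(o,)); fr.append(edge(t,v,90,False,.012))
        t,v=prof(im,c,P,a,.04,.039,(o,)); bk.append(edge(t,v,80,True,-.03))
    print('front flange-.0225',np.round(np.array(fr)-.0225,4),'back fin+.015',np.round(np.array(bk)+.015,4))
E
python3 - <<'E'
from h import *
c,im=shot('wrist','w12'); sink(im,c,(.583,.029),5.1)
im8=cv2.imread('pics/w8.png'); c8=tuple(np.load('pics/w8.npy',allow_pickle=True)); print('C ref'); sink(im8,c8,(.5381,.014),5.1)
go(.583,.029,.003,95.1)
E
```

```text
time_s: 35.6
eef_pos: [0.567, 0.0293, 0.123]
ee_rot: [[0.996, 0.089, -0.0], [0.089, -0.996, -0.0], [-0.001, 0.0, -1.0]]
contact_force: [0.5, -0.2, -0.2]
width: 0.08
finger_force: 0.0
len [0.0614 0.0622 0.0626 0.0628 0.0622] mid [0.0015 0.0016 0.0016 0.0016 0.0016] tilt deg -1.0 1.1
front flange-.0225 [0.0042 0.0043 0.0038 0.0036 0.0035 0.0035] back fin+.015 [0.0023 0.0023 0.0022 0.0022 0.0021 0.0021]
C ref
len [0.0623 0.0612 0.0604 0.0607 0.0611] mid [-0.0003 -0.0001 -0.      0.0003  0.0002] tilt deg 2.7 -0.2
front flange-.0225 [0.0007 0.0009 0.0009 0.001  0.0011 0.001 ] back fin+.015 [-0.0004 -0.0004 -0.0004 -0.0003 -0.0002 -0.0003]
t 35.65 from [0.5668 0.0284 0.123 ] twist -0.001 alt 3.14 shift [ 16.2   0.8 120. ] q6 1.32
```

```bash
python3 -m creep '[[[18.7,-0.7,0],0,80],[[0,0,40],0,80],[[0,0,40],0,80],[[0,0,30],0,80],[[0,0,0],0,80],[[0,0,0],0,80]]'; python3 -c "
from h import *
go(.5856,.0308,.003,95.1)"
```

```text
time_s: 36.25
eef_pos: [0.5858, 0.03, 0.014]
ee_rot: [[0.996, 0.086, 0.0], [0.086, -0.996, -0.0], [0.0, 0.0, -1.0]]
contact_force: [-0.1, -0.0, 0.1]
width: 0.0797
finger_force: 0.0
t 36.25 from [0.5858 0.03   0.014 ] twist -0.003 alt 3.139 shift [-0.2 -0.9 11. ] q6 1.33
```

```bash
python3 -m creep '[[[0,-0.5,8],0,80],[[0,0,3],0,80],[[0,0,0],0,80],[[0,0,0],0,50],[[0,0,0],0,50],[[0,0,0],0,50],[[0,0,0],0,50],[[0,0,0],0,50]]' 35 && python3 -m creep '[[[0,0,-10],0,50],[[0,0,-20],0,50],[[0,0,-30],0,50],[[0,0,-35],0,50],[[0,0,-25],0,50],[[0,0,0],0,50]]'
python3 - <<'E'
from h import *
im=shot('top','top13')[1]; c=cam('top')
[print([float(k) for k in h]) for h in holes(im,c,(265,210,370,262),3,60,110)]
E
```

```text
time_s: 37.05
eef_pos: [0.5857, 0.0316, 0.0026]
ee_rot: [[0.996, 0.088, 0.001], [0.088, -0.996, -0.0], [0.0, 0.0, -1.0]]
contact_force: [-0.1, -0.7, 4.0]
width: 0.0616
finger_force: 35.0
time_s: 37.65
eef_pos: [0.587, 0.0314, 0.126]
ee_rot: [[0.996, 0.088, 0.007], [0.088, -0.996, -0.001], [0.007, 0.002, -1.0]]
contact_force: [-0.0, 0.4, -1.5]
width: 0.0613
finger_force: 35.0
[292.7, 237.5, 14.0, 0.4622, -0.2025]
[305.4, 237.6, 13.0, 0.4623, -0.2419]
[318.2, 238.2, 11.0, 0.461, -0.2816]
[330.6, 238.4, 13.0, 0.4609, -0.3202]
```

```bash
python3 -m creep '[[[-12,17,0],0.14,50],[[-12,17,0],0.14,50],[[-12,17,0],0.14,50],[[-12,17,0],0.14,50],[[-5,17,0],0.14,50],[[0,15,0],0.14,50],[[0,15,0],0.14,50],[[0,13,0],0.14,50],[[0,13,0],0.14,50],[[0,10,0],0.14,50],[[0,10,0],0.14,50],[[0,0,0],0.13,50],[[0,0,0],0,50]]'
python3 - <<'E'
from h import *
go(.461,-.3209,.06,-.65)
E
```

```text
time_s: 39.0
eef_pos: [0.4582, -0.0865, 0.121]
ee_rot: [[-0.013, -1.0, -0.003], [-1.0, 0.013, 0.001], [-0.001, 0.003, -1.0]]
contact_force: [0.4, -0.1, -0.6]
width: 0.0617
finger_force: 35.0
t 39.0 from [ 0.4582 -0.0865  0.121 ] twist -0.002 alt 3.14 shift [234.4  -5.5  61. ] q6 2.71
```

```bash
python3 -m creep '[[[39,-0.9,0],0,50],[[39,-0.9,0],0,50],[[39,-0.9,0],0,50],[[39,-0.9,0],0,50],[[39,-0.9,20],0,50],[[39,-0.9,20],0,50],[[0,0,20],0,50],[[0,0,0],0,50],[[0,0,0],0,50]]'
cat >> h.py <<'E'
def held(im,c,zb):
    """held sink in the tool frame: zb = tool z of its underside (m)"""
    s=bot.sense(); p=np.array(s['eef_pos']);R=np.array(s['ee_rot']); g=cv2.GaussianBlur(cv2.cvtColor(im,cv2.COLOR_BGR2GRAY),(3,3),0).astype(np.float32)
    t=np.arange(.010,.034,.0005); out=[]
    for y in(-.026,-.012,-.006,0,.006,.012,.026):
        q=np.array([proj(c,p+R@np.array([k,y,zb-.017])) for k in t],np.float32); v=cv2.remap(g,q[None,:,0],q[None,:,1],cv2.INTER_LINEAR)[0]
        i=np.argmin(np.gradient(v)); out.append(t[i]-.0225)
    print('held dx',np.round(out,4))
    t=np.arange(-.038,.038,.0005); q=np.array([proj(c,p+R@np.array([.019,k,zb-.017])) for k in t],np.float32); v=cv2.remap(g,q[None,:,0],q[None,:,1],cv2.INTER_LINEAR)[0]; d=np.gradient(v)
    n=len(t)//2; a,b=t[:n][np.argmax(d[:n])],t[n:][np.argmin(d[n:])]; print('ends',a,b,'dy',(a+b)/2)
E
python3 - <<'E'
from h import *
c,im=shot('wrist','w14'); held(im,c,-.0024); go(.461,-.3209,.0036,-.65)
print([[float(k) for k in h] for h in holes(im,c,(150,100,400,216),60,600,110)])
E
```

```text
time_s: 39.9
eef_pos: [0.4617, -0.32, 0.0619]
ee_rot: [[-0.009, -1.0, -0.001], [-1.0, 0.009, 0.001], [-0.001, 0.001, -1.0]]
contact_force: [0.1, 0.1, -1.5]
width: 0.0616
finger_force: 35.0
held dx [0.001  0.001  0.001  0.0105 0.001  0.001  0.001 ]
ends -0.018999999999999982 0.021000000000000053 dy 0.0010000000000000356
t 39.95 from [ 0.4621 -0.3201  0.0627] twist 0.002 alt -3.139 shift [ 0.8  1.1 59.1] q6 2.33
[[258.9, 110.4, 77.0, 0.4598, -0.3878], [258.5, 206.0, 192.0, 0.4607, -0.3207]]
```

```bash
python3 -m creep '[[[0,0.6,20],0,50],[[0,0,20],0,50],[[0,0,6],0,50],[[0,0,0],0,50],[[0,0,0],0,50]]';  python3 - <<'E'
from h import *
go(.4613,-.3202,.0036,-.65)
E
```

```text
time_s: 40.45
eef_pos: [0.4618, -0.3209, 0.0175]
ee_rot: [[-0.011, -1.0, 0.001], [-1.0, 0.011, -0.001], [0.001, -0.001, -1.0]]
contact_force: [-0.2, -0.5, -1.5]
width: 0.0618
finger_force: 35.0
t 40.45 from [ 0.4618 -0.3209  0.0175] twist 0.001 alt -3.141 shift [-0.7  0.5 13.9] q6 2.33
```

```bash
python3 -m creep '[[[-0.6,0.4,4],0,50],[[0,0,2],0,50],[[0,0,0],0,50]]' >/dev/null && python3 chk.py 4 && python3 -m creep '[[[0,0,2],0,50],[[0,0,0],0,50]]' >/dev/null && python3 chk.py 4 && python3 -m creep '[[[0,0,2],0,50],[[0,0,0],0,50]]' >/dev/null && python3 chk.py 4 && python3 -m creep '[[[0,0,2],0,50],[[0,0,0],0,50]]' >/dev/null && python3 chk.py 4 && python3 -m creep '[[[0,0,1],0,50],[[0,0,0],0,50]]' >/dev/null && python3 chk.py 4 && python3 -m creep '[[[0,0,1],0,50],[[0,0,0],0,50]]' >/dev/null && python3 chk.py 4; python3 -c "
from h import *
st()"
```

```text
z 0.0103 Fz -1.4
z 0.0081 Fz -1.4
z 0.006 Fz -1.8
z 0.004 Fz -0.6
z 0.0036 Fz 3.1
z 0.0035 Fz 13.9
41.75 [ 0.4609 -0.3202  0.0035] w 0.0617 F [-3.4  1.7 13.9] ff 35.000594425946474
[[-0.011, -1.0, 0.0], [-1.0, 0.011, -0.001], [0.001, -0.0, -1.0]]
```

```bash
python3 -m creep '[[[0,0,0],0,80],[[0,0,0],0,80],[[0,0,0],0,80],[[0,0,-20],0,80],[[0,0,-40],0,80],[[0,0,-45],0,80],[[-35,0,-15],0,80],[[-35,0,0],0,80],[[-35,0,0],-0.14,80],[[0,0,0],-0.15,80],[[0,0,0],-0.15,80],[[0,0,0],-0.15,80],[[0,0,0],-0.15,80],[[0,0,0],-0.15,80],[[0,0,0],-0.15,80],[[0,0,0],-0.15,80],[[0,0,0],-0.15,80],[[0,0,0],-0.15,80],[[0,0,0],-0.15,80],[[0,0,0],-0.032,80]]';  python3 - <<'E'
from h import *
go(.616,.029,.125,95.1)
E
```

```text
time_s: 43.75
eef_pos: [0.462, -0.2151, 0.1221]
ee_rot: [[0.996, 0.094, -0.0], [0.094, -0.996, 0.0], [-0.0, -0.0, -1.0]]
contact_force: [-0.1, 0.5, -0.3]
width: 0.0797
finger_force: 0.0
t 43.75 from [ 0.462  -0.2151  0.1221] twist 0.005 alt -3.136 shift [ 175.1 -229.4   -2.9] q6 0.81
```

```bash
python3 -m creep '[[[25,-32.8,0],0.005,80],[[25,-32.8,0],0,80],[[25,-32.8,0],0,80],[[25,-32.8,0],0,80],[[25,-32.8,0],0,80],[[25,-32.8,0],0,80],[[25,-32.8,0],0,80],[[0,0,0],0,80],[[0,0,0],0,80]]'
python3 - <<'E'
from h import *
c,im=shot('wrist','w15'); sink(im,c,(.632,.029),5.1)
go(.632,.029,.003,95.1)
print('D?',[int(k) for k in prof(im,c,(.675,.035),95.1,.07,.037,(0,.003,.006))[1]])
E
```

```text
time_s: 44.65
eef_pos: [0.6166, 0.0291, 0.1217]
ee_rot: [[0.996, 0.086, -0.001], [0.086, -0.996, -0.0], [-0.001, -0.0, -1.0]]
contact_force: [0.7, 0.4, 0.4]
width: 0.0798
finger_force: 0.0
len [0.0602 0.0612 0.0621 0.0628 0.0625] mid [ 0.0001 -0.     -0.0001  0.0001 -0.    ] tilt deg -3.2 2.7
front flange-.0225 [0.0028 0.0031 0.0029 0.0029 0.0028 0.0027] back fin+.015 [0.0018 0.0017 0.0016 0.0016 0.0015 0.0015]
t 44.7 from [0.6164 0.0282 0.1219] twist -0.004 alt 3.137 shift [ 15.6   0.6 118.9] q6 1.34
D? [45, 45, 45, 45, 45, 45, 45, 46, 46, 46, 47, 47, 47, 48, 48, 48, 49, 49, 50, 50, 51, 51, 51, 52, 52, 53, 53, 54, 55, 55, 56, 56, 57, 57, 58, 59, 59, 60, 61, 70, 101, 142, 174, 189, 194, 195, 194, 192, 191, 192, 193, 195, 195, 196, 195, 195, 194, 194, 193, 193, 192, 191, 190, 189, 190, 191, 190, 188, 186, 185, 187, 188, 190, 190, 189, 189, 187, 187, 186, 185, 185, 184, 184, 183, 183, 184, 185, 185, 185, 186, 186, 186, 187, 187, 187, 187, 187, 185, 184, 183, 178, 164, 139, 104, 72, 61, 59, 58, 58, 58, 58, 57, 57, 55, 55, 55, 54, 54, 53, 53, 53, 53, 52, 52, 52, 54, 66, 97, 128, 142, 141, 128, 107, 100, 113, 130, 137, 134, 125, 109]
```

```bash
python3 -m creep '[[[18,0.4,0],0,80],[[0,0,40],0,80],[[0,0,40],0,80],[[0,0,28],0,80],[[0,0,0],0,80],[[0,0,0],0,80]]'; python3 -c "
from h import *
go(.6345,.0292,.003,95.1)"
```

```text
time_s: 45.3
eef_pos: [0.6349, 0.0286, 0.0152]
ee_rot: [[0.997, 0.083, 0.0], [0.083, -0.997, -0.0], [0.0, 0.0, -1.0]]
contact_force: [0.3, -0.3, 0.4]
width: 0.0802
finger_force: 0.0
t 45.3 from [0.6349 0.0286 0.0152] twist -0.006 alt 3.136 shift [-0.4 -0.6 12.2] q6 1.35
```

```bash
python3 -m creep '[[[-0.2,-0.3,8],-0.006,80],[[0,0,4],0,80],[[0,0,0],0,80],[[0,0,0],0,50],[[0,0,0],0,50],[[0,0,0],0,50],[[0,0,0],0,50],[[0,0,0],0,50]]' 35 && python3 -m creep '[[[0,0,-10],0,50],[[0,0,-20],0,50],[[0,0,-30],0,50],[[0,0,-35],0,50],[[0,0,-25],0,50],[[0,0,0],0,50]]'; python3 -m creep '[[[-16,17,0],0.14,50],[[-16,17,0],0.14,50],[[-16,17,0],0.14,50],[[-16,17,0],0.14,50],[[-8,17,0],0.14,50],[[-5,15,0],0.14,50],[[0,15,0],0.14,50],[[0,15,0],0.14,50],[[0,15,0],0.14,50],[[0,15,0],0.14,50],[[0,15,0],0.14,50],[[0,0,0],0.13,50],[[0,0,0],0,50]]'
python3 - <<'E'
from h import *
im=shot('top','top16')[1]; c=cam('top')
[print([float(k) for k in h]) for h in holes(im,c,(265,210,370,262),3,60,110)]
go(.461,-.2813,.06,-.65)
E
```

```text
time_s: 46.1
eef_pos: [0.6347, 0.03, 0.0026]
ee_rot: [[0.996, 0.091, 0.001], [0.091, -0.996, -0.0], [0.001, 0.0, -1.0]]
contact_force: [0.2, 1.0, 2.5]
width: 0.0617
finger_force: 35.0
time_s: 46.7
eef_pos: [0.636, 0.0299, 0.1264]
ee_rot: [[0.996, 0.091, 0.007], [0.091, -0.996, -0.001], [0.007, 0.002, -1.0]]
contact_force: [0.4, -0.6, -1.6]
width: 0.0617
finger_force: 35.0
time_s: 48.0
eef_pos: [0.4725, -0.088, 0.1216]
ee_rot: [[-0.01, -1.0, -0.001], [-1.0, 0.01, 0.001], [-0.001, 0.001, -1.0]]
contact_force: [0.7, 0.4, -0.1]
width: 0.0619
finger_force: 35.0
[300.4, 235.6, 13.0, 0.4683, -0.2264]
[313.4, 236.4, 13.0, 0.4664, -0.2668]
t 48.05 from [ 0.4729 -0.088   0.1217] twist 0.006 alt -3.136 shift [193.5   9.7  61.7] q6 2.72
```

```bash
python3 -m creep '[[[43,2,0],0,50],[[43,2,0],0,50],[[41,2,0],0,50],[[0,0,0],0,50],[[0,0,0],0,50]]'
python3 - <<'E'
from h import *
c,im=shot('wrist','w17'); cv2.imwrite('pics/w17v.png',im); st()
print([[float(k) for k in h] for h in holes(im,c,(100,0,420,240),20,600,110)])
E
```

```text
time_s: 48.55
eef_pos: [0.4659, -0.2152, 0.1216]
ee_rot: [[-0.007, -1.0, -0.001], [-1.0, 0.007, 0.001], [-0.001, 0.001, -1.0]]
contact_force: [-0.8, 0.2, -0.9]
width: 0.0615
finger_force: 35.0
48.6 [ 0.466  -0.2143  0.1218] w 0.0618 F [-0.1  0.1 -0.6] ff 34.99987134709954
[[-0.006, -1.0, -0.001], [-1.0, 0.006, 0.001], [-0.001, 0.001, -1.0]]
[[310.2, 21.4, 45.0, 0.424, -0.3457], [307.6, 73.0, 39.0, 0.4244, -0.3083], [307.2, 81.1, 42.0, 0.4245, -0.3021], [256.1, 126.4, 203.0, 0.4665, -0.266], [255.8, 171.5, 126.0, 0.4672, -0.2265], [302.0, 177.0, 21.0, 0.4258, -0.2211]]
```

View pics/w17v.png

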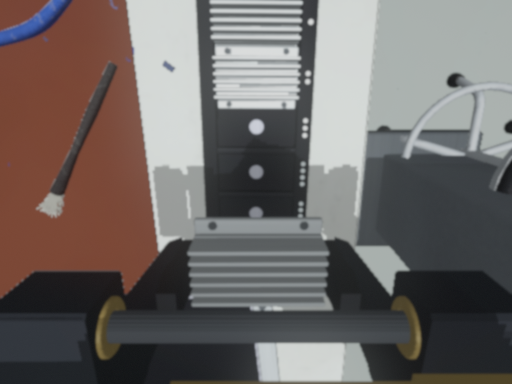

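```bash
python3 -m creep '[[[26,-0.7,20],0.011,50],[[25.5,-0.7,30],0,50],[[0,0,10],0,50],[[0,0,0],0,50],[[0,0,0],0,50]]'
python3 - <<'E'
from h import *
c,im=shot('wrist','w18'); held(im,c,-.0024); go(.4673,-.2662,.0155,-1)
print([[float(k) for k in h] for h in holes(im,c,(200,100,320,225),60,600,110)])
E
```

```text
time_s: 49.1
eef_pos: [0.4672, -0.2652, 0.0629]
ee_rot: [[-0.017, -1.0, 0.0], [-1.0, 0.017, 0.0], [-0.0, -0.0, -1.0]]
contact_force: [0.4, -0.1, -0.8]
width: 0.0614
finger_force: 35.0
held dx [0.0005 0.     0.0005 0.0105 0.     0.0005 0.    ]
ends -0.019499999999999983 0.021000000000000053 dy 0.0007500000000000354
t 49.15 from [ 0.4674 -0.2655  0.0633] twist -0.0 alt 3.142 shift [ 0.7  0.1 47.8] q6 2.42
[[258.1, 205.3, 189.0, 0.4666, -0.2662]]
```

```bash
python3 -m creep '[[[0.2,0,20],0,50],[[0,0,20],0,50],[[0,0,7],0,50],[[0,0,0],0,50],[[0,0,0],0,50]]';  python3 - <<'E'
from h import *
go(.4673,-.2660,.0036,-1)
E
```

```text
time_s: 49.65
eef_pos: [0.4674, -0.2668, 0.0163]
ee_rot: [[-0.019, -1.0, 0.001], [-1.0, 0.019, -0.001], [0.001, -0.001, -1.0]]
contact_force: [0.1, -0.7, -0.3]
width: 0.0619
finger_force: 35.0
t 49.65 from [ 0.4674 -0.2668  0.0163] twist -0.001 alt 3.14 shift [-0.8  0.1 12.7] q6 2.42
```

```bash
python3 -m creep '[[[-0.7,0,3],0,50],[[0,0,2],0,50],[[0,0,0],0,50]]' >/dev/null && python3 chk.py 4 && python3 -m creep '[[[0,0,2],0,50],[[0,0,0],0,50]]' >/dev/null && python3 chk.py 4 && python3 -m creep '[[[0,0,2],0,50],[[0,0,0],0,50]]' >/dev/null && python3 chk.py 4 && python3 -m creep '[[[0,0,2],0,50],[[0,0,0],0,50]]' >/dev/null && python3 chk.py 4 && python3 -m creep '[[[0,0,1],0,50],[[0,0,0],0,50]]' >/dev/null && python3 chk.py 4 && python3 -m creep '[[[0,0,1],0,50],[[0,0,0],0,50]]' >/dev/null && python3 chk.py 4; python3 -c "
from h import *
st()"
```

```text
z 0.0103 Fz -1.5
z 0.0081 Fz -0.9
z 0.0061 Fz -0.3
z 0.004 Fz -0.5
z 0.0036 Fz 2.0
z 0.0035 Fz 13.4
50.95 [ 0.4669 -0.2661  0.0035] w 0.0617 F [-3.3  2.7 13.4] ff 35.00038138590753
[[-0.019, -1.0, 0.001], [-1.0, 0.019, -0.001], [0.001, -0.001, -1.0]]
```

```bash
python3 -m creep '[[[0,0,0],0,80],[[0,0,0],0,80],[[0,0,0],0,80],[[0,0,-20],0,80],[[0,0,-40],0,80],[[0,0,-45],0,80],[[-35,0,-15],0,80],[[-35,0,0],0,80],[[-35,0,0],-0.14,80],[[0,0,0],-0.15,80],[[0,0,0],-0.15,80],[[0,0,0],-0.15,80],[[0,0,0],-0.15,80],[[0,0,0],-0.15,80],[[0,0,0],-0.15,80],[[0,0,0],-0.15,80],[[0,0,0],-0.15,80],[[0,0,0],-0.15,80],[[0,0,0],-0.15,80],[[0,0,0],-0.032,80]]';  python3 - <<'E'
from h import *
go(.663,.036,.125,95.1)
E
```

```text
time_s: 52.95
eef_pos: [0.4688, -0.161, 0.1221]
ee_rot: [[0.996, 0.086, -0.0], [0.086, -0.996, 0.0], [-0.0, -0.0, -1.0]]
contact_force: [0.3, -0.4, 0.2]
width: 0.0798
finger_force: 0.0
t 52.95 from [ 0.4688 -0.161   0.1221] twist -0.003 alt 3.139 shift [ 210.9 -179.    -2.9] q6 0.91
```

```bash
python3 -m creep '[[[35,-29.8,0],-0.003,80],[[35,-29.8,0],0,80],[[35,-29.8,0],0,80],[[35,-29.8,0],0,80],[[35,-29.8,0],0,80],[[35.5,-29.8,0],0,80],[[0,0,0],0,80],[[0,0,0],0,80]]'
python3 - <<'E'
from h import *
c,im=shot('wrist','w19'); 
for z in(.022,.039): print([int(k) for k in prof(im,c,(.68,.036),5.1,.05,z,(-.02,-.01,0,.01,.02))[1]])
sink(im,c,(.679,.036),5.1)
go(.679,.036,.003,95.1)
E
```

```text
time_s: 53.75
eef_pos: [0.6635, 0.0355, 0.1214]
ee_rot: [[0.996, 0.086, -0.001], [0.086, -0.996, -0.0], [-0.001, -0.0, -1.0]]
contact_force: [-1.0, -0.1, 0.4]
width: 0.0801
finger_force: 0.0
[38, 37, 35, 34, 33, 33, 33, 33, 34, 34, 34, 34, 34, 35, 35, 36, 36, 36, 37, 37, 37, 37, 38, 38, 39, 39, 39, 40, 40, 43, 56, 86, 121, 143, 141, 123, 112, 119, 135, 143, 134, 117, 110, 121, 139, 144, 131, 116, 116, 132, 145, 141, 125, 114, 120, 139, 149, 138, 121, 117, 130, 148, 150, 134, 119, 119, 132, 148, 159, 161, 157, 156, 158, 155, 137, 101, 76, 85, 123, 160, 178, 190, 203, 210, 213, 213, 214, 213, 213, 213, 215, 215, 215, 215, 214, 213, 213, 210, 196, 170]
[38, 38, 39, 39, 39, 39, 39, 39, 37, 36, 35, 34, 34, 34, 34, 34, 34, 34, 34, 35, 35, 35, 36, 36, 36, 36, 37, 37, 38, 38, 39, 39, 39, 40, 41, 46, 68, 107, 137, 142, 127, 112, 118, 135, 143, 131, 114, 113, 128, 143, 140, 121, 114, 126, 144, 143, 126, 114, 120, 140, 147, 133, 116, 121, 139, 151, 142, 123, 118, 129, 146, 157, 157, 152, 151, 155, 153, 124, 87, 75, 106, 149, 174, 186, 199, 209, 212, 213, 214, 213, 213, 214, 215, 215, 215, 214, 213, 213, 210, 197]
len [0.0621 0.0629 0.0631 0.0633 0.0623] mid [0.001  0.001  0.0009 0.0012 0.0011] tilt deg -0.0 0.7
front flange-.0225 [0.0039 0.0044 0.004  0.0039 0.0039 0.0038] back fin+.015 [0.0024 0.0024 0.0023 0.0023 0.0023 0.0022]
t 53.8 from [0.6631 0.0346 0.1217] twist -0.004 alt 3.137 shift [ 15.9   0.  118.7] q6 1.36
```

```bash
python3 -m creep '[[[19,-1,0],-0.004,80],[[0,0,40],0,80],[[0,0,40],0,80],[[0,0,28],0,80],[[0,0,0],0,80],[[0,0,0],0,80]]'; python3 -c "
from h import *
go(.6825,.0373,.003,95.1)"
```

```text
time_s: 54.4
eef_pos: [0.6825, 0.0364, 0.0154]
ee_rot: [[0.996, 0.087, 0.001], [0.087, -0.996, -0.0], [0.001, 0.0, -1.0]]
contact_force: [-0.2, -0.0, 1.5]
width: 0.08
finger_force: 0.0
t 54.4 from [0.6825 0.0364 0.0154] twist -0.001 alt 3.14 shift [ 0.1 -0.9 12.4] q6 1.36
```

```bash
python3 -m creep '[[[0,-0.6,8],0,80],[[0,0,4],0,80],[[0,0,0],0,80],[[0,0,0],0,50],[[0,0,0],0,50],[[0,0,0],0,50],[[0,0,0],0,50],[[0,0,0],0,50]]' 35 && python3 -m creep '[[[0,0,-10],0,50],[[0,0,-20],0,50],[[0,0,-30],0,50],[[0,0,-35],0,50],[[0,0,-25],0,50],[[0,0,0],0,50]]'; python3 -m creep '[[[-22,17,0],0.14,50],[[-22,17,0],0.14,50],[[-22,17,0],0.14,50],[[-22,17,0],0.14,50],[[-16,17,0],0.14,50],[[-10,15,0],0.14,50],[[0,15,0],0.14,50],[[0,15,0],0.14,50],[[0,15,0],0.14,50],[[0,15,0],0.14,50],[[0,15,0],0.14,50],[[0,0,0],0.13,50],[[0,0,0],0,50]]'
python3 - <<'E'
from h import *
go(.468,-.18,.12,-1)
E
```

```text
time_s: 55.2
eef_pos: [0.6826, 0.038, 0.0026]
ee_rot: [[0.996, 0.089, 0.001], [0.089, -0.996, -0.0], [0.001, 0.0, -1.0]]
contact_force: [-0.9, -0.1, 3.5]
width: 0.0618
finger_force: 35.0
time_s: 55.8
eef_pos: [0.6838, 0.0379, 0.1266]
ee_rot: [[0.996, 0.089, 0.007], [0.089, -0.996, -0.001], [0.007, 0.001, -1.0]]
contact_force: [-0.2, -0.9, -1.6]
width: 0.0619
finger_force: 35.0
time_s: 57.1
eef_pos: [0.4853, -0.0703, 0.1214]
ee_rot: [[-0.012, -1.0, -0.002], [-1.0, 0.012, 0.001], [-0.001, 0.002, -1.0]]
contact_force: [0.8, 1.0, -2.2]
width: 0.0617
finger_force: 35.0
t 57.1 from [ 0.4853 -0.0703  0.1214] twist 0.005 alt -3.136 shift [110.   15.4   1.4] q6 2.77
```

```bash
python3 -m creep '[[[31,3.4,0],0.006,50],[[31,3.4,0],0,50],[[31,3.4,0],0,50],[[31,3.4,18],0,50],[[31,3.4,20],0,50],[[0,0,20],0,50],[[0,0,0],0,50],[[0,0,0],0,50]]'
python3 - <<'E'
from h import *
c,im=shot('wrist','w20'); held(im,c,-.0024); go(.468,-.2263,.0155,-1)
print([[float(k) for k in h] for h in holes(im,c,(200,60,320,225),60,600,110)])
E
```

```text
time_s: 57.9
eef_pos: [0.4668, -0.2246, 0.0642]
ee_rot: [[-0.014, -1.0, -0.001], [-1.0, 0.014, 0.001], [-0.001, 0.001, -1.0]]
contact_force: [0.5, -1.2, -0.9]
width: 0.062
finger_force: 35.0
held dx [0.0005 0.0005 0.0005 0.0005 0.0005 0.0005 0.0055]
ends -0.018999999999999982 0.021000000000000053 dy 0.0010000000000000356
t 57.95 from [ 0.4671 -0.2247  0.0648] twist 0.004 alt -3.138 shift [ 1.6 -0.9 49.3] q6 2.48
[[256.5, 203.4, 182.0, 0.4672, -0.2265]]
```

```bash
python3 -m creep '[[[0.8,-0.9,20],0.004,50],[[0,0,20],0,50],[[0,0,8],0,50],[[0,0,0],0,50],[[0,0,0],0,50]]';  python3 - <<'E'
from h import *
go(.468,-.2262,.0036,-1)
E
```

```text
time_s: 58.45
eef_pos: [0.4682, -0.226, 0.0172]
ee_rot: [[-0.02, -1.0, 0.001], [-1.0, 0.02, -0.001], [0.001, -0.001, -1.0]]
contact_force: [-0.6, 0.8, -0.8]
width: 0.062
finger_force: 35.0
t 58.45 from [ 0.4682 -0.226   0.0172] twist -0.002 alt 3.14 shift [ 0.2  0.2 13.6] q6 2.48
```

```bash
python3 -m creep '[[[0.1,0.1,4],0,50],[[0,0,2],0,50],[[0,0,0],0,50]]' >/dev/null && python3 chk.py 4 && python3 -m creep '[[[0,0,2],0,50],[[0,0,0],0,50]]' >/dev/null && python3 chk.py 4 && python3 -m creep '[[[0,0,2],0,50],[[0,0,0],0,50]]' >/dev/null && python3 chk.py 4 && python3 -m creep '[[[0,0,2],0,50],[[0,0,0],0,50]]' >/dev/null && python3 chk.py 4 && python3 -m creep '[[[0,0,1],0,50],[[0,0,0],0,50]]' >/dev/null && python3 chk.py 4 && python3 -m creep '[[[0,0,1],0,50],[[0,0,0],0,50]]' >/dev/null && python3 chk.py 4; python3 -c "
from h import *
st()"
```

```text
z 0.0103 Fz -1.5
z 0.0081 Fz -1.3
z 0.0061 Fz -0.9
z 0.004 Fz -0.8
z 0.0036 Fz 3.5
z 0.0035 Fz 15.6
59.75 [ 0.4676 -0.226   0.0035] w 0.0618 F [-4.1  2.5 15.6] ff 34.99885065481067
[[-0.02, -1.0, 0.001], [-1.0, 0.02, -0.001], [0.001, -0.001, -1.0]]
```

```bash
python3 -m creep '[[[0,0,0],0,80],[[0,0,0],0,80],[[0,0,0],0,80],[[0,0,-20],0,80],[[0,0,-40],0,80],[[0,0,-45],0,80],[[-30,0,-45],0,80],[[-30,0,-20],0,80],[[0,0,0],0,80],[[0,0,0],0,80]]';  python3 - <<'E'
from h import *
c,im=shot('wrist','w21'); st(); ax=-91; u=np.array([np.cos(np.radians(ax)),np.sin(np.radians(ax))]); p4=np.array([.4672,-.2265])
print([[float(k) for k in h] for h in holes(im,c,(150,60,420,250),20,600,110)])
# fin tops along the row (z .040) and each sink's end edges (z .037 above pocket floor base 6 -> .038)
t,v=prof(im,c,p4+.059*u,ax,.085,.040,(-.02,-.01,.01,.02)); print([int(k) for k in v])
for i in range(4):
    P=p4+(3-i)*0+ (.0395*i)*u
    e=[]
    for o in(-.008,0,.008):
        t,v=prof(im,c,P+o*u,ax+90,.046,.038); e.append((edge(t,v,90,True,-.046),-edge(-t[::-1],v[::-1],90,True,-.046)))
    print('pocket',4-i,np.round(e,4).tolist())
ct,it=shot('top','top21'); g=cv2.cvtColor(it,cv2.COLOR_BGR2GRAY); print('tray bright px',(g[165:225,205:252]>110).sum())
E
```

```text
time_s: 60.75
eef_pos: [0.4687, -0.1681, 0.1687]
ee_rot: [[-0.019, -1.0, 0.0], [-1.0, 0.019, -0.0], [0.0, -0.0, -1.0]]
contact_force: [-0.2, 0.5, -0.2]
width: 0.0802
finger_force: 0.0
60.8 [ 0.4685 -0.1685  0.1681] w 0.0801 F [-0.5 -0.  -0.8] ff 0.0
[[-0.02, -1.0, -0.001], [-1.0, 0.02, 0.0], [-0.0, 0.001, -1.0]]
[[374.1, 125.4, 440.0, 0.3517, -0.2128], [258.0, 152.8, 105.0, 0.4679, -0.1873]]
[64, 65, 65, 67, 72, 91, 127, 161, 177, 180, 182, 190, 194, 184, 175, 184, 197, 200, 191, 180, 181, 190, 197, 197, 190, 191, 197, 201, 201, 195, 194, 200, 204, 203, 196, 192, 196, 200, 202, 196, 194, 202, 206, 198, 188, 187, 192, 193, 188, 182, 177, 185, 201, 204, 194, 184, 184, 198, 207, 205, 191, 180, 191, 200, 195, 181, 170, 179, 197, 193, 172, 156, 164, 191, 202, 187, 162, 162, 188, 206, 206, 195, 184, 183, 188, 179, 147, 120, 119, 151, 189, 199, 176, 143, 142, 178, 197, 180, 141, 126, 161, 192, 183, 140, 115, 146, 185, 186, 143, 113, 135, 180, 195, 161, 116, 117, 142, 0, 0, 0, 0, 0, 0, 0, 0, 0, 0, 0, 0, 0, 0, 0, 0, 0, 0, 0, 0, 0, 0, 0, 0, 0, 0, 0, 0, 0, 0, 0, 0, 0, 0, 0, 0, 0, 0, 0, 0, 0, 0, 0, 0, 0, 0, 0, 0, 0, 0, 0, 0, 0]
pocket 4 [[-0.0327, 0.0324], [-0.0323, 0.0323], [-0.0326, 0.0328]]
pocket 3 [[-0.0328, 0.0328], [-0.0316, 0.0317], [-0.0328, 0.0327]]
pocket 2 [[-0.032, 0.0323], [-0.04, 0.0318], [-0.032, 0.0324]]
pocket 1 [[nan, nan], [nan, nan], [nan, nan]]
tray bright px 0
```

```bash
python3 -m creep '[[[-5,0,-30],0,80],[[40,0,-10],0,80],[[40,0,0],0,80],[[20,0,0],0,80],[[0,0,0],0,80],[[0,0,0],0,80]]';  python3 - <<'E'
from h import *
c,im=shot('wrist','w22'); ax=-91; u=np.array([np.cos(np.radians(ax)),np.sin(np.radians(ax))]); p4=np.array([.4672,-.2265])
for i in range(4):
    P=p4+(.0395*i)*u; e=[]
    for z in(.038,.0195):
      for o in(-.008,0,.008):
        t,v=prof(im,c,P+(o+(.0155 if z<.03 else 0))*u,ax+90,.046,z); e.append((edge(t,v,90,True,-.042),-edge(-t[::-1],v[::-1],90,True,-.042)))
    print('pocket',4-i,np.round(e,4).tolist())
    t,v=prof(im,c,P,ax,.025,.040,(-.02,-.01,.01,.02)); print([int(k) for k in v])
ct,it=shot('top','top22'); i0=cv2.imread('pics/top7.png'); print('station diff vs just after shut',[int(k) for k in np.percentile(cv2.absdiff(it,i0)[150:262,135:200].max(2),(50,95,99))])
E
```

```text
time_s: 61.45
eef_pos: [0.4664, -0.263, 0.2078]
ee_rot: [[-0.021, -1.0, -0.002], [-1.0, 0.021, 0.002], [-0.002, 0.002, -1.0]]
contact_force: [0.1, 0.9, -0.6]
width: 0.08
finger_force: 0.0
pocket 4 [[-0.0308, 0.031], [-0.031, 0.0312], [-0.0398, 0.031], [-0.0419, 0.0325], [-0.032, 0.0321], [-0.0324, 0.0325]]
[53, 53, 52, 52, 52, 52, 52, 58, 70, 90, 111, 123, 121, 117, 117, 123, 128, 126, 118, 115, 121, 127, 127, 121, 115, 118, 126, 128, 123, 117, 118, 126, 134, 129, 120, 116, 119, 124, 123, 115, 106, 105, 111, 121, 131, 138, 141, 140, 138, 139]
pocket 3 [[-0.0313, 0.0314], [-0.0305, 0.031], [-0.0397, 0.0325], [-0.0328, 0.0341], [-0.0321, 0.0331], [-0.0342, 0.0342]]
[110, 105, 108, 116, 126, 136, 141, 141, 138, 138, 140, 141, 135, 124, 114, 115, 124, 127, 121, 113, 114, 122, 128, 125, 117, 114, 122, 132, 132, 122, 120, 131, 144, 145, 135, 128, 133, 146, 151, 142, 128, 125, 137, 156, 169, 171, 166, 163, 164, 167]
pocket 2 [[-0.0324, 0.0326], [-0.0325, 0.0332], [-0.0325, 0.033], [-0.0338, 0.0347], [-0.033, 0.0338], [-0.0338, 0.036]]
[134, 124, 130, 147, 163, 170, 168, 164, 163, 166, 166, 160, 154, 159, 178, 193, 193, 181, 175, 185, 198, 197, 185, 177, 184, 195, 195, 185, 178, 185, 196, 200, 195, 187, 188, 196, 201, 198, 188, 185, 193, 202, 202, 196, 191, 191, 190, 184, 181, 186]
pocket 1 [[-0.0317, 0.0339], [-0.0317, 0.0344], [-0.0318, 0.0344], [-0.0338, 0.0366], [-0.0326, 0.0356], [-0.0142, 0.0311]]
[188, 199, 205, 199, 193, 191, 192, 187, 181, 182, 190, 195, 199, 203, 206, 206, 204, 199, 196, 194, 197, 204, 206, 200, 191, 191, 198, 204, 204, 198, 195, 199, 202, 199, 191, 186, 194, 204, 207, 207, 203, 196, 192, 193, 188, 161, 120, 92, 84, 85]
station diff vs just after shut [10, 13, 13]
```

```bash
python3 -m creep '[[[40,1,20],0,20],[[41,0,40],0,20],[[0,0,40],0,20],[[0,0,40],0,20],[[0,0,25],0,20],[[0,0,0],0,20],[[0,0,0],0,20]]' && python3 chk.py 3 && python3 -m creep '[[[0,0,8],0,20],[[0,0,0],0,20]]' >/dev/null && python3 chk.py 3 && python3 -m creep '[[[0,0,2],0,20],[[0,0,0],0,20]]' >/dev/null && python3 chk.py 3 && python3 -m creep '[[[0,0,2],0,20],[[0,0,0],0,20]]' >/dev/null && python3 chk.py 3 && python3 -m creep '[[[0,0,2],0,20],[[0,0,0],0,20]]' >/dev/null && python3 chk.py 3 && python3 -m creep '[[[0,0,2],0,20],[[0,0,0],0,20]]' >/dev/null && python3 chk.py 3 && python3 -m creep '[[[0,0,1],0,20],[[0,0,0],0,20]]' >/dev/null && python3 chk.py 3
```

```text
time_s: 62.25
eef_pos: [0.4648, -0.3385, 0.0498]
ee_rot: [[-0.019, -1.0, 0.0], [-1.0, 0.019, -0.0], [0.0, -0.0, -1.0]]
contact_force: [0.2, -0.4, 0.7]
width: 0.0262
finger_force: 0.0
z 0.0498 Fz 0.7
z 0.0414 Fz 0.2
z 0.0393 Fz 0.3
z 0.0369 Fz 0.7
z 0.0347 Fz -0.8
z 0.0327 Fz 0.5
z 0.0319 Fz 0.7
```

```bash
python3 -m creep '[[[0,0,1.5],0,20],[[0,0,0],0,20]]' >/dev/null && python3 chk.py 3 && python3 -m creep '[[[0,0,1.5],0,20],[[0,0,0],0,20]]' >/dev/null && python3 chk.py 3 && python3 -m creep '[[[0,0,1],0,20],[[0,0,0],0,20]]' >/dev/null && python3 chk.py 3 && python3 -m creep '[[[0,0,1],0,20],[[0,0,0],0,20]]' >/dev/null && python3 chk.py 3 && python3 -m creep '[[[0,0,1],0,20],[[0,0,0],0,20]]' >/dev/null && python3 chk.py 3; python3 -m creep '[[[0,0,-20],0,20],[[0,0,-40],0,20],[[0,0,-45],0,20],[[0,0,-45],0,20],[[0,0,0],0,20],[[0,0,0],0,20]]'
```

```text
z 0.0303 Fz -0.1
z 0.0288 Fz -0.8
z 0.0278 Fz -0.6
z 0.0269 Fz 0.0
z 0.026 Fz 1.0
time_s: 65.05
eef_pos: [0.4643, -0.339, 0.1764]
ee_rot: [[-0.02, -1.0, 0.001], [-1.0, 0.02, -0.001], [0.001, -0.001, -1.0]]
contact_force: [-0.9, -0.3, -0.6]
width: 0.0204
finger_force: 0.0
```

Touch height confirms that sink 1 is fully seated, so I am handing the job in.

```bash
python3 -c "
from workcell import bot
print(bot.job_done())"
```

```text
the job is handed in; nothing more can be done
None
```

I tipped the four heat sinks into the catch tray, set the pan back level, shut the gate, and seated all four in pockets 1 to 4 with raised flanges towards the one-dot end; I handed the job in at about 65 s, and no verdict came back.

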